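# Load the bench press, release its catch and hold it closed

## Robot

A 7-joint arm with a two-finger parallel gripper is mounted at the origin on a cart in front of the work surface, level with it; the furniture and walls round the work are solid. World frame = base frame: x ahead of the robot, y to its left, z up, the work surface at z = 0. Lengths are in m, angles in rad, forces in N, time in s.
With the tool pointing down it reaches from about 0.375 to 0.925 m from the base axis. Payload 3.1 kg.
Tool frame: the origin (TCP) lies on the centre line of the jaws, within the pads' length; the fingertips stand 22 mm ahead of it and the grasp point (between the pads) lies 3 mm ahead of it; z points along the fingers, y is the direction in which the jaws open and shut (so a half turn about z gives the same grasp; the last joint's range is limited). The gripper opens to 85 mm and grips with 20 to 120 N. Pads are 22 mm wide; open, the fingers measure 114 mm over their backs; the gripper's body (76 mm by 85 mm) begins 54 mm behind the grasp point. The pads swing forward as they close: fully open they stand 13 mm farther back than shut.
Start: joints at [-1.261, 0.383, 0.044, 1.598, -0.018, 1.161, -0.05], TCP at [0.258, 0.597, 0.253] pointing down, gripper open.
Joint ranges: [-2.61, 2.61], [-0.41, 2.15], [-1.48, 1.57], [0, 2.5], [-1.57, 4.71], [0.05, 1.97], [-2.85, 2.85]. Speed limits (rad/s): [2.79, 2.79, 3.14, 3.14, 3.14, 3.14, 3.14].

## Interface

Orientations are given as a unit quaternion [x, y, z, w].
In Python, from plant import ctrl gives the robot as it stands.
- The arm moves only by the tool drive_tool, never from a script. Its argument "increments" is a list of rows, each an object with "translation": the shift along the tool's x, y, z in mm, a list of three; "turn": the turn, a rotation vector about the tool's x, y, z in degrees, a list of three. A call has 1 to 10 rows; each row shifts and turns the commanded pose from where the row before left it, along the tool's axes as they then stand; what a row does not reach is not made up. A row lasts 1/12 s, in which the tool goes at most 41.7 mm and 7.16 degrees, less where a joint would pass 70% of its speed; a pose out of reach is approached as far as the arm can. A call with a gripper value outside its range is refused whole. "fingers" is the gripper command: -1 is shut, 1 is fully open, values between are in proportion, set as the call begins (left out, the last holds). The fingers move at their own pace and stop on an object; "squeeze" is the grip in N (left out, the last holds). Time passes only in rows, so rows that do not move let the fingers close. It gives the time, the measured TCP pose, the force and the opening at its end, in the units of the state.
- ctrl.state(): the state, without advancing time (a new reading comes with each control period).
- ctrl.read_camera(name): name is "scene" or "top" or "wrist"; returns (picture, depth): 420x560x3 uint8, red, green, blue; 420x560 float32, m along the optical axis (not along the pixel's ray), 0 where there is no reading.
- ctrl.camera_info(name): a dict with "intrinsics" (3x3 intrinsics, pixels), "world_from_camera" (4x4, takes a point from camera to world coordinates). Camera axes: x right, y down, z forward; pixel columns grow to the right and rows downward; lengths in m; the calibration is good to about 2 mm. The wrist camera is an equidistant fisheye: a pixel r from the principal point sees the ray r / f radians off the axis. A picture is of the moment at which its call begins: read the wrist's pose just before it. camera_info takes no time and is no camera call; for the wrist camera it gives the pose at the moment of the call.
- ctrl.job_done(): hands the job in, once; it reports no verdict.
The state is a dict: "clock": time; "q": joint angles; "qd": joint speeds; "effort": joint torques, N m; "position": TCP position; "orientation": TCP orientation; "contact_force": force on the tool from outside, world axes, zero at the start; "torque": the same for the moment, N m; "grip_width": finger opening in m.
Only numpy, scipy, OpenCV 4.12 (cv2) and the standard library are available. Lean on these libraries where they do the work, as an engineer would, in place of code of your own. Each camera call takes 0.05 s, during which the arm holds its last target.

## Task

Take the pusher by its handle and with its blade, not with the fingers, sweep the three loose tablets along the press's feed tray until all lie wholly under the raised platen; then draw the pusher back clear of the platen and leave it standing. Next flip the safety catch on the right of the press up and over, and only then pull the lever on the left towards you and down to its stop. Finish holding the lever there, because it springs back if let go, and leave the other things on the bench where they are.

Things in the scene. Friction and masses are not known exactly. Their poses are not given: they have to be found in the camera images.
- press: Fixed hand press with tray. Origin: on the worktop under the ram's axis; x from the feed end to the column, y left (lever side), z up. Tray floor 4 mm thick; channel y -52 to 52, x -200 (open end) to 52 (back wall), side walls 22 mm high. Head: x -30 to 110, y -40 to 40, z 115 to 195; a catch lug on its right reaches y -56, shaft ends y -108 and 82 at z 150. Ram top z 216 (all mm).
- platen: Steel plate under the ram, 90 mm in x, 96 mm in y, 12 mm thick, parallel to the press; origin at the centre of its underside. It covers press x -45 to +45 mm. Raised, its underside is 46 mm above the worktop; pulling the lever brings it down 29 mm, sprung, onto the tablets.
- lever_grip (a point): Middle of the lever's grip, a level round black bar along press y, 18 mm thick, free for 30 mm either side. It moves on a circle of radius 120 mm about the shaft, an axis along press y at x = 30, z = 150 mm in the press frame; the point is at y = 108. At rest it is 0.2 rad behind upright (x 54, z 268), at the stop 0.95 rad in front (x -68, z 220).
- lever (a joint): Lever angle, rad: 0 at rest, grows as the grip is pulled towards the feed end (press -x) and down, stop at 1.15. A spring pulls it back: 2 N at the grip at rest, 8 to 10 N at the stop. While the catch is down the lever meets the catch at about 0.05 and must not be forced.
- catch_pin (a point): Point to pinch on the catch's round steel finger pin, 10 mm thick, along press x: free for 30 mm towards the column and 10 mm towards the feed end (ball end). It moves on a circle of radius 65 mm about the hinge, an axis along press x at y = -64, z = 175 mm in the press frame. Catch fully down: x -30, y -129, z 175.
- catch (a joint): Catch angle, rad: 0 is down (flat bar points to press -y and blocks the lever: locked), grows as the pin is swung up and over towards the head; stop at 1.7, a little past upright. Stiff hinge: stays where it is left. Starts between 0 and 0.25.
- pusher: Loose hand pusher, about 150 g, standing on its foot. Origin: bottom middle of the blade's front face; x ahead through the blade, z up. Blade 88 mm wide (y), top edge 30 high, 6 thick; foot plate 70 wide, 6 thick, back to x = -80 mm. Upright black handle centred at x = -55, y = 0: 16 mm thick in x, 34 wide in y, z 6 to 86 mm.
- tablet_1: White sorbent tablet, flat cylinder 22 mm across, 16 mm high; origin at the centre of its underside. Starts loose in the feed tray.
- tablet_2: Another such tablet.
- tablet_3: Another such tablet.
- timer: Bystander: small white bench timer standing to the right of the press, 32x66x62 mm; origin under its centre. Leave alone.
- tape_roll: Bystander: wide roll of brown tape lying flat behind the pusher, 94 mm across, 48 mm high; origin under its centre. Leave alone.
- tube_cap: Bystander: tube cap on the worktop, 35 mm across, 14 mm high; origin under its centre. Leave alone.

How it is judged:
By the outcome, as a careful person would: the job done as asked, in the order asked, and still so for the second after the job is handed in, while the arm keeps its last pose, push and grip.
It also fails if it takes over 58 s, if anything falls off the work surface, if the arm or the gripper's body presses on something with over 40 N, if the wrist force passes 120 N, or if a joint passes its speed limit or range.

## Working session

There is one attempt and no reset: what is moved stays moved. The work goes in short steps, Python scripts to look and compute and a tool call to move; the robot and the scene stay as the last step left them, time stands still between calls to the robot, and variables do not carry over. Pictures are saved under pics/ and viewed, and the job is handed in when it is done.

Besides the shell and the picture viewer there is one more tool, called after "Call:" in YAML: its name, and indented under it one key for each argument. drive_tool: Moves the arm, as the interface text tells. Its arguments: {"type":"object","properties":{"increments":{"type":"array"},"fingers":{"type":"number"},"squeeze":{"type":"number"}},"required":["increments"]}

```bash
mkdir -p pics; ls
python3 - <<'E'
from plant import ctrl
import cv2,numpy as np
print(ctrl.state())
for n in ["scene","top"]:
    p,d=ctrl.read_camera(n); cv2.imwrite(f"pics/{n}0.png",p[:,:,::-1]); np.savez(f"{n}0.npz",p=p,d=d,**ctrl.camera_info(n)); print(ctrl.camera_info(n))
E
```

```text
pics
{'clock': 0.0, 'q': array([-1.26078765,  0.38384508,  0.04383185,  1.5995892 , -0.01790022,
        1.16119017, -0.04991266]), 'qd': array([-3.95107712e-04,  4.54447143e-04, -2.24352403e-04,  4.77172773e-05,
       -1.24096533e-03,  6.30145151e-05,  1.17967688e-03]), 'effort': array([-7.78081758e-04, -4.33481312e+01,  1.02432948e+00, -2.49514264e+01,
        1.06873212e-02,  1.13530600e-02,  3.41670345e-07]), 'position': array([0.25743799, 0.59587754, 0.25187348]), 'orientation': array([ 2.02460500e-01,  9.79289541e-01, -1.30480141e-03, -1.97658071e-04]), 'contact_force': array([-0.3779108 ,  0.08181602, -0.7440722 ]), 'torque': array([ 0.01710015, -0.01533998,  0.00897303]), 'grip_width': 0.08514112361155325}
{'intrinsics': array([[515.69246997,   0.        , 271.99321324],
       [  0.        , 515.69246997, 212.66568846],
       [  0.        ,   0.        ,   1.        ]]), 'world_from_camera': array([[ 0.87499963, -0.22665871,  0.42778671,  0.09564044],
       [-0.48343421, -0.45621599,  0.74709995, -0.71826314],
       [ 0.02582643, -0.86051891, -0.5087634 ,  0.73301748],
       [ 0.        ,  0.        ,  0.        ,  1.        ]])}
{'intrinsics': array([[422.91507345,   0.        , 282.13067028],
       [  0.        , 422.91507345, 213.40051641],
       [  0.        ,   0.        ,   1.        ]]), 'world_from_camera': array([[-0.01454566, -0.99057545,  0.1361936 ,  0.43276827],
       [-0.99978281,  0.0164416 ,  0.01280632,  0.10575826],
       [-0.01492487, -0.13597774, -0.99059947,  1.08726118],
       [ 0.        ,  0.        ,  0.        ,  1.        ]])}
```

View pics/scene0.png

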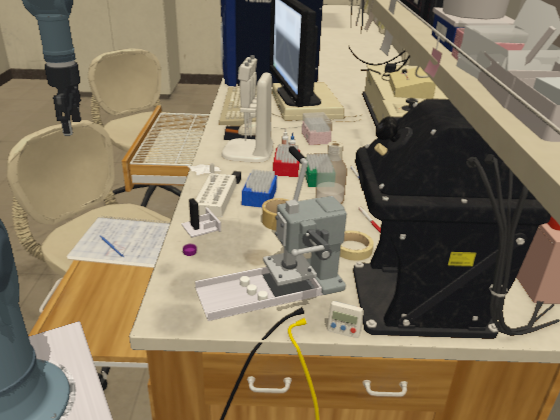

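View pics/top0.png

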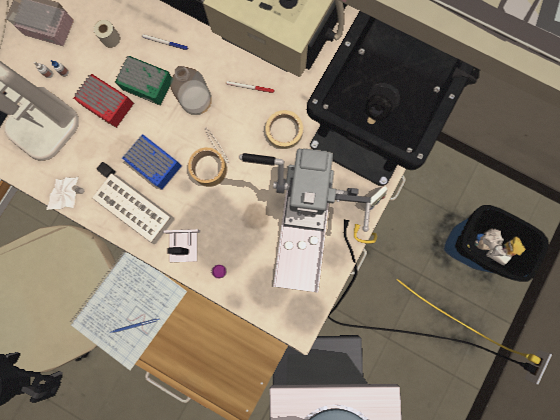

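```bash
cat > h.py <<'E'
import numpy as np,cv2
def load(n): 
    z=np.load(n+".npz"); return z['p'],z['d'],z['intrinsics'],z['world_from_camera']
def cloud(d,K,T):
    v,u=np.mgrid[:d.shape[0],:d.shape[1]]
    P=np.stack([(u-K[0,2])/K[0,0]*d,(v-K[1,2])/K[1,1]*d,d],-1)
    W=P@T[:3,:3].T+T[:3,3]; W[d==0]=np.nan; return W
def ray(u,v,z,K,T):
    r=T[:3,:3]@np.array([(u-K[0,2])/K[0,0],(v-K[1,2])/K[1,1],1]); return T[:3,3]+r*(z-T[2,3])/r[2]
def proj(P,K,T):
    c=(np.asarray(P)-T[:3,3])@T[:3,:3]; return np.stack([c[...,0]/c[...,2]*K[0,0]+K[0,2],c[...,1]/c[...,2]*K[1,1]+K[1,2]],-1)
E
python3 - <<'E'
from h import *
p,d,K,T=load("top0"); W=cloud(d,K,T)
c=p[130:300,150:400]; cv2.imwrite("pics/t0c.png",cv2.resize(c,None,fx=3.2,fy=3.2,interpolation=2)[:,:,::-1])
p2,d2,K2,T2=load("scene0"); c=p2[140:340,170:370]; cv2.imwrite("pics/s0c.png",cv2.resize(c,None,fx=3,fy=3,interpolation=2)[:,:,::-1])
# heights map over scene
Z=W[...,2]; zz=np.clip((Z+0.02)/0.32*255,0,255); zz[np.isnan(zz)]=0
cv2.imwrite("pics/z0c.png",cv2.resize(cv2.applyColorMap(zz.astype(np.uint8),cv2.COLORMAP_JET)[130:300,150:400],None,fx=3.2,fy=3.2,interpolation=0))
E
```

```text
(no output)
```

View pics/t0c.png

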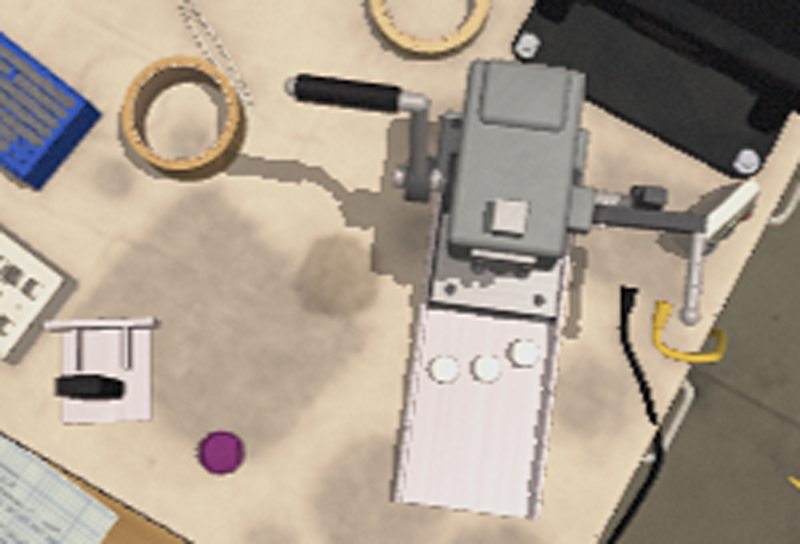

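View pics/s0c.png

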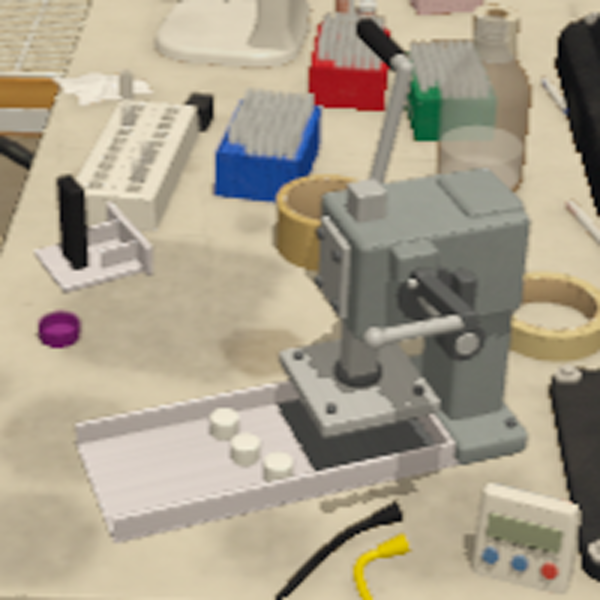

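View pics/z0c.png

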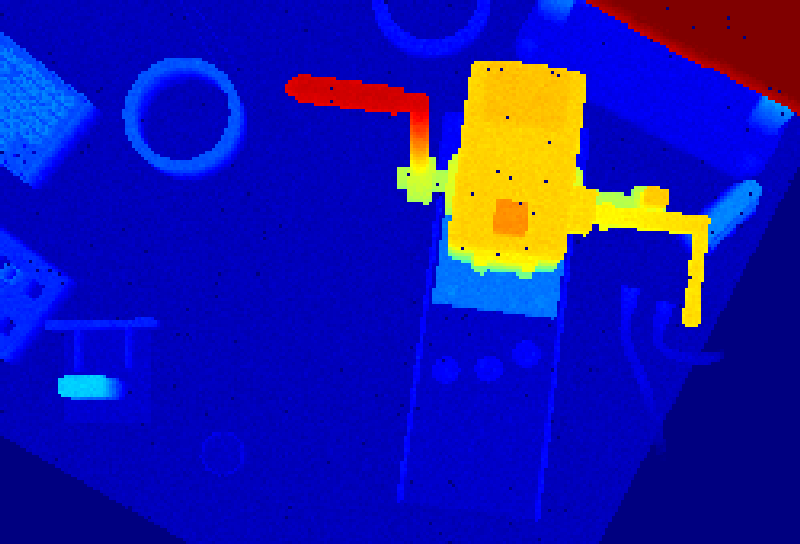

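Run:
```python
from h import *
p,d,K,T=load("top0"); W=cloud(d,K,T); p2,d2,K2,T2=load("scene0"); W2=cloud(d2,K2,T2)
A=W[130:300,150:400].reshape(-1,3); C=p[130:300,150:400].reshape(-1,3)
def rep(n,m,A=A):
    m=m&np.isfinite(A).all(1); r=cv2.minAreaRect((A[m][:,:2]*1000).astype(np.float32)); print(n,m.sum(),"z",np.median(A[m][:,2]).round(4),r)
    return A[m]
x,y,z=A.T
print("table z",np.nanmedian(z[(abs(z)<.01)]))
b=W2.reshape(-1,3); print("scene table z",np.nanmedian(b[(abs(b[:,2])<.015)&(b[:,0]>.3)&(b[:,0]<.7)&(b[:,1]>0.1)&(b[:,1]<.4),2]))
# print world at key pixels (crop->full)
def px(cu,cv): return W[130+int(cv/3.2),150+int(cu/3.2)].round(4)
for nm,uv in dict(head=(520,100),platen=(500,290),handle=(80,385),bladeT=(100,324),grip=(345,92),pin=(692,280),ball=(691,318),tray=(480,450),t1=(444,368),t2=(487,368),t3=(525,352),cap=(221,453),timer=(740,200)).items(): print(nm,px(*uv))
h=rep("head",(z>.188)&(z<.2)&(y<.16)&(y>-.2))
```

```text
table z -0.00021209883242068184
scene table z 0.0005381684044490354
head [0.6673 0.0513 0.2008]
platen [0.5568 0.0609 0.0593]
handle [0.4868 0.3729 0.0901]
bladeT [0.5376 0.3748 0.0299]
grip [0.6554 0.1642 0.2765]
pin [ 0.5452 -0.0611  0.1914]
ball [ 0.5196 -0.0579  0.1919]
tray [0.436  0.0765 0.0033]
t1 [0.4989 0.1059 0.0192]
t2 [0.4983 0.0707 0.0198]
t3 [0.5104 0.0402 0.0206]
cap [0.4365 0.2829 0.0017]
timer [ 0.6225 -0.1242  0.0634]
head 2218 z 0.1943 ((617.0565185546875, 15.794601440429688), (216.96078491210938, 138.86109924316406), 70.37039947509766)
```

Run:
```python
from h import *
p,d,K,T=load("top0")
c=p[180:300,260:340]; cv2.imwrite("pics/tr.png",cv2.resize(c,None,fx=6,fy=5,interpolation=2)[:,:,::-1])
c=p[140:225,230:400]; cv2.imwrite("pics/hd.png",cv2.resize(c,None,fx=4.7,fy=4.7,interpolation=2)[:,:,::-1])
c=p[225:275,155:235]; cv2.imwrite("pics/pu.png",cv2.resize(c,None,fx=8,fy=8,interpolation=2)[:,:,::-1])
p,d,K,T=load("scene0")
c=p[255:320,190:330]; cv2.imwrite("pics/str.png",cv2.resize(c,None,fx=5.7,fy=5.7,interpolation=2)[:,:,::-1])
```

```text
(no output)
```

View pics/tr.png

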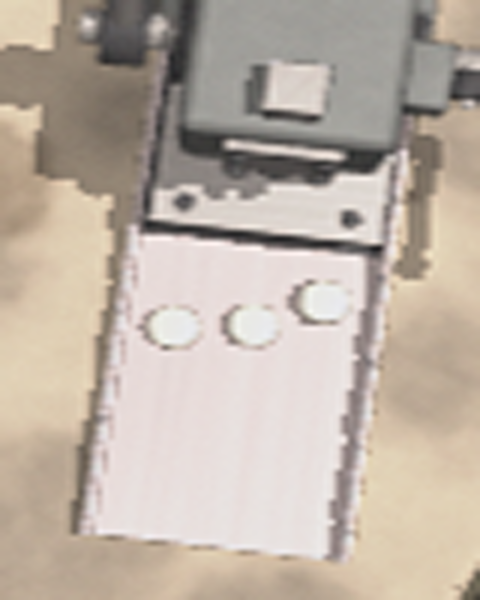

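View pics/hd.png

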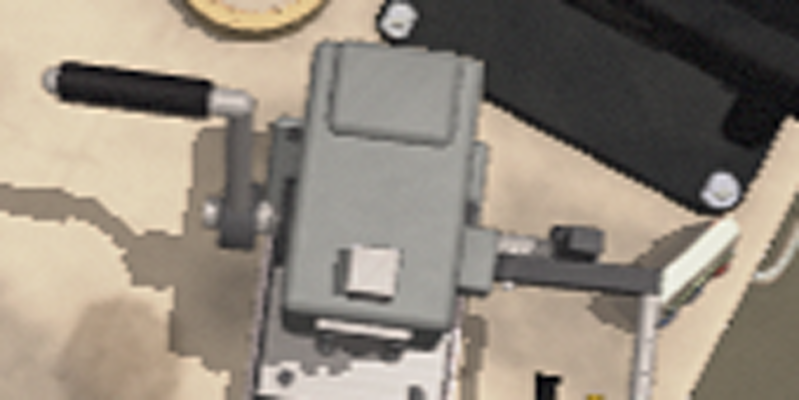

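View pics/pu.png

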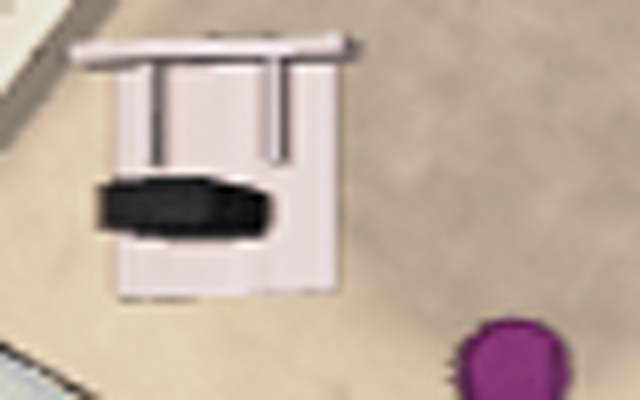

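View pics/str.png

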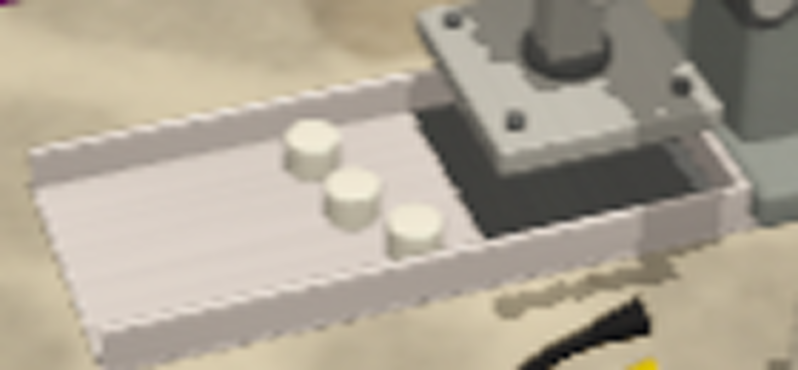

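```bash
cat > fit.py <<'E'
from h import *
from scipy.optimize import least_squares
D={n:load(n+"0")[2:] for n in("top","scene")}
def fit(cor,x0):
    def f(q):
        c,s=np.cos(q[2]),np.sin(q[2]); R=np.array([[c,-s,0],[s,c,0],[0,0,1]]);r=[]
        for cam,uv,P in cor: r.append(proj(R@np.array(P)/1000+[q[0],q[1],0],*D[cam])-uv)
        return np.ravel(r)
    s=least_squares(f,x0,loss="soft_l1"); return s.x,f(s.x).reshape(-1,2).round(1)
def t(cu,cv): return "top",(260+cu/6-.42,180+cv/5-.4)
def h(cu,cv): return "top",(230+cu/4.7-.4,140+cv/4.7-.4)
def s(cu,cv): return "scene",(190+cu/5.7-.4,255+cv/5.7-.4)
def pu(cu,cv): return "top",(155+cu/8-.44,225+cv/8-.44)
def sp(cu,cv): return "scene",(170+cu/3-.33,140+cv/3-.33)
press=[(*t(145,218),(-45,48,58)),(*t(383,242),(-45,-48,58)),(*h(372,270),(0,0,216)),(*h(322,43),(110,40,195)),(*h(483,58),(110,-40,195)),
 (*s(500,160),(-45,-48,58)),(*s(418,13),(-45,48,58)),(*s(720,105),(45,-48,58)),(*s(35,188),(-200,52,4)),(*t(330,556),(-200,-52,4))]
q,r=fit(press,[.6,.06,0]); print("press",q.round(4),np.degrees(q[2]));print(r.tolist())
for k in("top","scene"):
    q1,r1=fit([c for c in press if c[0]==k],[.6,.06,0]); print(k,q1.round(4))
pus=[(*pu(70,42),(0,44,30)),(*pu(352,36),(0,-44,30)),(*pu(118,300),(-80,35,6)),(*pu(338,290),(-80,-35,6)),
 (*sp(37,255),(-80,35,6)),(*sp(67,290),(-80,-35,6)),(*sp(152,270),(0,-44,0)),(*sp(71,178),(-55,0,86)) ]
q2,r=fit(pus,[.54,.37,0]); print("pusher",q2.round(4),np.degrees(q2[2]));print(r.tolist())
for k in("top","scene"):
    q1,r1=fit([c for c in pus if c[0]==k],q2); print(k,q1.round(4))
for n,a,b in(("1",t(172,326),s(311,135)),("2",t(251,325),s(352,185)),("3",t(321,300),s(413,220))):
    W=[ray(*uv,.020,*D[c]) for c,uv in(a,b)]
    for w in W:
        e=w[:2]-q[:2]; c,s_=np.cos(q[2]),np.sin(q[2]); print("tab",n,w.round(4),"press",(1000*np.array([c*e[0]+s_*e[1],-s_*e[0]+c*e[1]])).round(1))
E
python3 fit.py
```

```text
press [ 0.5872  0.06   -0.1567] -8.978530926014205
[[0.4, -0.1], [-0.3, 0.6], [0.4, -0.5], [-0.9, -2.4], [1.4, -0.6], [-0.3, -1.1], [-0.8, -0.7], [0.2, 0.4], [-0.7, 0.0], [0.4, 0.8]]
top [ 0.5865  0.0606 -0.1562]
scene [ 0.5874  0.0583 -0.1614]
pusher [0.543  0.3756 0.0272] 1.556643665410292
[[-0.0, -0.2], [-0.4, -0.9], [0.4, -0.5], [0.2, -0.4], [-1.5, -1.3], [-1.2, -0.2], [0.5, 2.2], [-0.5, 1.7]]
top [0.5418 0.3751 0.0128]
scene [0.5445 0.3814 0.0943]
tab 1 [0.4993 0.1053 0.02  ] press [-93.8  31.1]
tab 1 [0.5004 0.1046 0.02  ] press [-92.7  30.6]
tab 2 [0.4993 0.0721 0.02  ] press [-88.6  -1.7]
tab 2 [0.5006 0.0698 0.02  ] press [-87.   -3.8]
tab 3 [0.5115 0.0424 0.02  ] press [-72.  -29.1]
tab 3 [0.5116 0.0408 0.02  ] press [-71.6 -30.8]
```

```bash
cat > g.py <<'E'
import sys,json,numpy as np
from scipy.spatial.transform import Rotation as R
from plant import ctrl
PX,PY,PW=.587,.060,np.radians(-9.0)
def press(x,y,z):
    c,s=np.cos(PW),np.sin(PW); return np.array([PX+(c*x-s*y)/1000,PY+(s*x+c*y)/1000,z/1000])
def down(jaw):  # jaw angle (tool y) degrees, world
    a=np.radians(jaw); y=np.array([np.cos(a),np.sin(a),0]); z=np.array([0,0,-1.]); x=np.cross(y,z); return R.from_matrix(np.stack([x,y,z],1))
def rows(tgt,rot,n,start=None):
    s=ctrl.state(); p,r=(s["position"],R.from_quat(s["orientation"])) if start is None else start
    dv=(r.inv()*rot).as_rotvec(); out=[]
    P,Q=np.array(p),r
    for i in range(1,n+1):
        p2=p+(tgt-p)*i/n; r2=r*R.from_rotvec(dv*i/n)
        t=Q.inv().apply(p2-P)*1000; w=np.degrees((Q.inv()*r2).as_rotvec())
        t=t.round(1); w=w.round(2); out.append({"translation":t.tolist(),"turn":w.tolist()})
        P=P+Q.apply(t/1000); Q=Q*R.from_rotvec(np.radians(w))
    print(json.dumps(out)); return P,Q
def st():
    s=ctrl.state(); r=R.from_quat(s["orientation"]).as_matrix(); print("t",round(s["clock"],2),"p",s["position"].round(4),"jaw",np.degrees(np.arctan2(r[1,1],r[0,1])).round(2),"z",r[:,2].round(3),"F",s["contact_force"].round(1),"w",round(s["grip_width"]*1000,1)); c,s_=np.cos(PW),np.sin(PW); e=(s["position"]-[PX,PY,0])*1000
    print("press",round(c*e[0]+s_*e[1],1),round(-s_*e[0]+c*e[1],1),round(e[2],1),"q",s["q"].round(2))
E
python3 -c "
from g import *
st(); rows(np.array([.4875,.375,.17]),down(1),10)"
```

```text
t 0.1 p [0.2574 0.596  0.252 ] jaw 66.64 z [-0.001 -0.002 -1.   ] F [-0.2  0.3 -0.5] w 85.3
press -409.4 477.8 252.0 q [-1.26  0.38  0.04  1.6  -0.02  1.16 -0.05]
[{"translation": [-29.9, -11.1, 8.2], "turn": [-0.01, 0.01, 6.56]}, {"translation": [-30.9, -7.7, 8.2], "turn": [-0.01, 0.01, 6.57]}, {"translation": [-31.7, -4.1, 8.3], "turn": [-0.02, 0.01, 6.56]}, {"translation": [-31.9, -0.4, 8.2], "turn": [-0.01, 0.01, 6.57]}, {"translation": [-31.7, 3.2, 8.2], "turn": [-0.01, 0.0, 6.56]}, {"translation": [-31.2, 6.9, 8.2], "turn": [-0.01, 0.01, 6.56]}, {"translation": [-30.1, 10.3, 8.2], "turn": [-0.02, 0.01, 6.57]}, {"translation": [-28.8, 13.7, 8.2], "turn": [-0.01, 0.01, 6.56]}, {"translation": [-27.1, 16.9, 8.2], "turn": [-0.01, 0.01, 6.56]}, {"translation": [-24.9, 19.9, 8.2], "turn": [-0.01, 0.01, 6.57]}]
```

Call:
drive_tool:
  increments:
    - {"translation": [-30,-11,8],"turn": [0,0,6.5]}
    - {"translation": [-31,-8,8],"turn": [0,0,6.5]}
    - {"translation": [-32,-4,8],"turn": [0,0,6.5]}
    - {"translation": [-32,0,8],"turn": [0,0,6.5]}
    - {"translation": [-32,3,8],"turn": [0,0,6.5]}
    - {"translation": [-31,7,8],"turn": [0,0,6.5]}
    - {"translation": [-30,10,8],"turn": [0,0,6.5]}
    - {"translation": [-29,14,8],"turn": [0,0,6.5]}
    - {"translation": [-27,17,8],"turn": [0,0,6.5]}
    - {"translation": [-25,20,8],"turn": [0,0,6.5]}
  fingers: 1

```text
clock: 0.93
position: [0.4904, 0.3752, 0.1724]
orientation: [0.699, 0.715, -0.0, -0.0]
contact_force: [-0.8, 0.7, 0.7]
grip_width: 0.0855
```

Run:
```python
from g import *
import cv2
ctrl.camera_info("wrist")
p,d=ctrl.read_camera("wrist"); cv2.imwrite("pics/w1.png",p[:,:,::-1]); st()
rows(np.array([.4875,.375,.066]),down(1),5)
```

```text
t 0.98 p [0.4964 0.3665 0.171 ] jaw 0.5 z [ 0.003 -0.008 -1.   ] F [ 3.9 -4.3 -1.2] w 85.4
press -137.4 288.5 171.0 q [-0.99  0.42  0.36  1.76 -0.16  0.99 -0.57]
[{"translation": [1.9, -1.8, 21.0], "turn": [0.03, 0.09, -0.1]}, {"translation": [1.8, -1.8, 21.0], "turn": [0.03, 0.09, -0.1]}, {"translation": [1.9, -1.8, 21.0], "turn": [0.04, 0.08, -0.1]}, {"translation": [1.8, -1.8, 20.9], "turn": [0.03, 0.09, -0.1]}, {"translation": [1.7, -1.8, 21.0], "turn": [0.03, 0.09, -0.1]}]
```

View pics/w1.png

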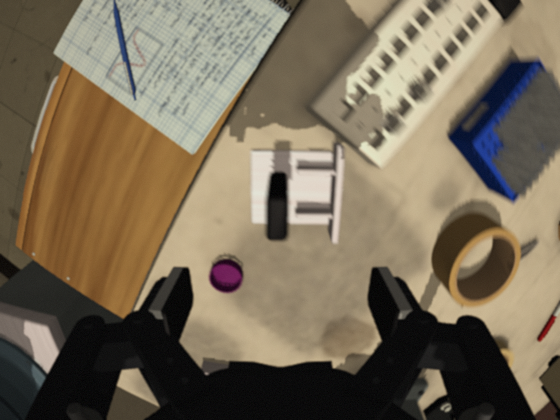

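Call:
drive_tool:
  increments:
    - {"translation": [0,0,0],"turn": [0,0,0]}
    - {"translation": [0,0,0],"turn": [0,0,0]}
    - {"translation": [0,0,0],"turn": [0,0,0]}

```text
clock: 1.23
position: [0.4887, 0.3779, 0.173]
orientation: [0.696, 0.718, -0.0, -0.001]
contact_force: [-1.1, -0.2, 0.7]
grip_width: 0.0853
```

Run:
```python
from g import *
import cv2
from h import *
st()
rows(np.array([.4875,.375,.066]),down(1),5)
s=ctrl.state(); I=ctrl.camera_info("wrist"); p,d=ctrl.read_camera("wrist"); cv2.imwrite("pics/w2.png",p[:,:,::-1])
K,T=I["intrinsics"],I["world_from_camera"]; print(K,T.round(3))
v,u=np.mgrid[:420,:560]; a,b=(u-K[0,2]),(v-K[1,2]); r=np.hypot(a,b); th=r/K[0,0]; k=np.tan(th)/np.maximum(r,1e-6)
W=np.stack([a*k*d,b*k*d,d],-1)@T[:3,:3].T+T[:3,3]; W[d==0]=np.nan
m=(abs(W[...,2]-.086)<.012)&(abs(W[...,0]-.487)<.04)&(abs(W[...,1]-.375)<.06)&(p.max(2)<70)
q=W[m]; print("handle",m.sum(),np.percentile(q,[2,50,98],axis=0).round(4))
m=(abs(W[...,2]-.030)<.006)&(abs(W[...,0]-.542)<.02)&(abs(W[...,1]-.375)<.08)
q=W[m]; print("blade",m.sum(),np.percentile(q,[2,50,98],axis=0).round(4), np.polyfit(q[:,1],q[:,0],1))
```

```text
t 1.23 p [0.4887 0.3779 0.173 ] jaw 1.78 z [-0.001  0.001 -1.   ] F [-1.1 -0.2  0.7] w 85.3
press -146.8 298.7 173.0 q [-1.    0.42  0.34  1.76 -0.17  0.99 -0.56]
[{"translation": [-0.6, -0.2, 21.4], "turn": [-0.01, -0.01, 0.16]}, {"translation": [-0.6, -0.3, 21.4], "turn": [-0.02, -0.0, 0.15]}, {"translation": [-0.6, -0.2, 21.4], "turn": [-0.01, -0.01, 0.16]}, {"translation": [-0.6, -0.2, 21.4], "turn": [-0.01, -0.01, 0.15]}, {"translation": [-0.6, -0.3, 21.4], "turn": [-0.02, -0.01, 0.16]}]
[[325.1922621    0.         280.01453854]
 [  0.         325.1922621  205.32338483]
 [  0.           0.           1.        ]] [[ 0.999  0.03   0.011  0.486]
 [ 0.032 -0.946 -0.324  0.462]
 [ 0.001  0.324 -0.946  0.293]
 [ 0.     0.     0.     1.   ]]
handle 969 [[0.4794 0.3644 0.0769]
 [0.4864 0.3814 0.085 ]
 [0.4933 0.3952 0.0866]]
blade 2123 [[0.5243 0.3411 0.0248]
 [0.5407 0.4318 0.0317]
 [0.5611 0.4539 0.0337]] [0.07753232 0.51073356]
```

Call:
drive_tool:
  increments:
    - {"translation": [0.5,-1,25],"turn": [0,0,0]}
    - {"translation": [0.5,-1,25],"turn": [0,0,0]}
    - {"translation": [0,0,25],"turn": [0,0,0]}
    - {"translation": [0,0,20],"turn": [0,0,0]}
    - {"translation": [0,0,12],"turn": [0,0,0]}
    - {"translation": [0,0,0],"turn": [0,0,0]}
    - {"translation": [0,0,0],"turn": [0,0,0]}

```text
clock: 1.87
position: [0.4871, 0.3785, 0.0661]
orientation: [0.696, 0.718, -0.0, -0.0]
contact_force: [-0.3, -0.2, -0.1]
grip_width: 0.0853
```

Run:
```python
from g import *
import cv2
st()
p,d=ctrl.read_camera("wrist"); cv2.imwrite("pics/w3.png",p[:,:,::-1])
```

```text
t 1.87 p [0.4871 0.3785 0.0661] jaw 1.74 z [-0.001 -0.    -1.   ] F [-0.3 -0.2 -0.1] w 85.3
press -148.5 298.9 66.1 q [-0.97  0.56  0.31  1.82 -0.22  0.8  -0.52]
```

View pics/w3.png

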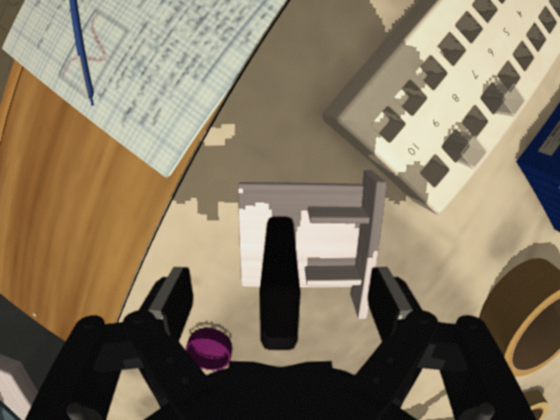

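Call:
drive_tool:
  increments:
    - {"translation": [0,0,0]}
    - {"translation": [0,0,0]}
    - {"translation": [0,0,0]}
    - {"translation": [0,0,0]}
    - {"translation": [0,0,0]}
    - {"translation": [0,0,0]}
    - {"translation": [0,0,0]}
    - {"translation": [0,0,0]}
  fingers: -1
  squeeze: 60

```text
$.increments[0]: bad value
```

Run:
```python
from g import *
st()
```

```text
t 1.92 p [0.4882 0.3788 0.0673] jaw 1.71 z [ 0.001  0.001 -1.   ] F [0.4 0.4 0.3] w 85.6
press -147.5 299.4 67.3 q [-0.97  0.56  0.31  1.81 -0.22  0.8  -0.52]
```

Call:
drive_tool:
  increments:
    - {"translation": [0,0,0],"turn": [0,0,0]}
    - {"translation": [0,0,0],"turn": [0,0,0]}
    - {"translation": [0,0,0],"turn": [0,0,0]}
    - {"translation": [0,0,0],"turn": [0,0,0]}
    - {"translation": [0,0,0],"turn": [0,0,0]}
    - {"translation": [0,0,0],"turn": [0,0,0]}
    - {"translation": [0,0,0],"turn": [0,0,0]}
  fingers: -1
  squeeze: 60

```text
clock: 2.5
position: [0.4881, 0.3778, 0.0667]
orientation: [0.697, 0.717, 0.0, -0.0]
contact_force: [-1.2, -0.4, 1.6]
grip_width: 0.0148
```

Run:
```python
from g import *
import cv2
st()
p,d=ctrl.read_camera("wrist"); cv2.imwrite("pics/w4.png",p[:,:,::-1])
```

```text
t 2.5 p [0.4881 0.3778 0.0667] jaw 1.63 z [ 0.     0.001 -1.   ] F [-1.2 -0.4  1.6] w 14.8
press -147.3 298.4 66.7 q [-0.97  0.56  0.31  1.82 -0.22  0.8  -0.52]
```

View pics/w4.png

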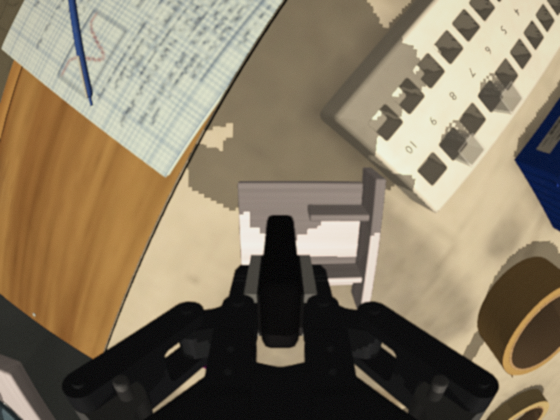

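Run:
```python
from g import *
s=ctrl.state(); p=s["position"]; r=R.from_quat(s["orientation"])
print(press(-185,0,130))
a=rows(np.array([p[0],p[1],.130]),down(1.6),3)
rows(press(-185,0,130),down(-9),10,a)
```

```text
[0.40427766 0.08894038 0.13      ]
[{"translation": [0.0, 0.0, -21.1], "turn": [0.01, -0.01, 0.01]}, {"translation": [0.0, 0.0, -21.1], "turn": [0.01, -0.01, 0.01]}, {"translation": [0.0, 0.0, -21.1], "turn": [0.01, -0.01, 0.01]}]
[{"translation": [-28.6, -9.2, -0.0], "turn": [-0.0, 0.0, 1.06]}, {"translation": [-28.8, -8.6, -0.0], "turn": [-0.0, 0.0, 1.06]}, {"translation": [-29.0, -8.2, -0.0], "turn": [-0.0, 0.0, 1.06]}, {"translation": [-29.1, -7.6, -0.0], "turn": [-0.0, 0.0, 1.06]}, {"translation": [-29.2, -7.0, -0.0], "turn": [-0.0, 0.0, 1.06]}, {"translation": [-29.4, -6.5, -0.0], "turn": [-0.0, 0.0, 1.06]}, {"translation": [-29.5, -6.0, -0.0], "turn": [-0.0, 0.0, 1.06]}, {"translation": [-29.5, -5.4, -0.0], "turn": [-0.0, 0.0, 1.06]}, {"translation": [-29.7, -4.8, -0.0], "turn": [-0.0, 0.0, 1.06]}, {"translation": [-29.8, -4.4, -0.0], "turn": [-0.0, 0.01, 1.06]}]
```

Call:
drive_tool:
  increments:
    - {"translation": [0,0,-12],"turn": [0,0,0]}
    - {"translation": [0,0,-20],"turn": [0,0,0]}
    - {"translation": [0,0,-20],"turn": [0,0,0]}
    - {"translation": [0,0,-11],"turn": [0,0,0]}
    - {"translation": [-14,-5,0],"turn": [0,0,0.5]}
    - {"translation": [-20,-6,0],"turn": [0,0,1]}
    - {"translation": [-20,-6,0],"turn": [0,0,1]}
    - {"translation": [-20,-6,0],"turn": [0,0,1]}
    - {"translation": [-25,-7,0],"turn": [0,0,1]}
    - {"translation": [-25,-7,0],"turn": [0,0,1]}

```text
clock: 3.38
position: [0.4488, 0.2531, 0.1294]
orientation: [0.731, 0.683, -0.0, -0.0]
contact_force: [0.6, -0.2, -1.6]
grip_width: 0.0158
```

Run:
```python
from g import *
st()
rows(press(-185,0,130),down(-9),8)
```

```text
t 3.38 p [0.4488 0.2531 0.1294] jaw -3.88 z [-0. -0. -1.] F [ 0.6 -0.2 -1.6] w 15.8
press -166.7 169.1 129.4 q [-0.94  0.3   0.4   2.04 -0.15  0.83 -0.53]
[{"translation": [-20.8, -4.2, -0.1], "turn": [-0.0, 0.0, 0.64]}, {"translation": [-20.9, -3.9, -0.1], "turn": [-0.0, 0.0, 0.64]}, {"translation": [-21.0, -3.7, -0.0], "turn": [-0.0, 0.0, 0.64]}, {"translation": [-20.9, -3.5, -0.1], "turn": [-0.0, 0.0, 0.64]}, {"translation": [-21.1, -3.2, -0.1], "turn": [-0.0, 0.0, 0.64]}, {"translation": [-21.0, -3.0, -0.1], "turn": [-0.01, 0.0, 0.64]}, {"translation": [-21.1, -2.7, -0.0], "turn": [0.0, 0.0, 0.64]}, {"translation": [-21.1, -2.6, -0.1], "turn": [0.0, 0.0, 0.64]}]
```

Call:
drive_tool:
  increments:
    - {"translation": [-24,-4,0],"turn": [0,0,0.7]}
    - {"translation": [-24,-4,0],"turn": [0,0,0.7]}
    - {"translation": [-24,-4,0],"turn": [0,0,0.7]}
    - {"translation": [-24,-4,0],"turn": [0,0,0.7]}
    - {"translation": [-24,-4,0],"turn": [0,0,0.7]}
    - {"translation": [-22,-3,0],"turn": [0,0,0.7]}
    - {"translation": [-15,-3,0],"turn": [0,0,0.5]}
    - {"translation": [-8,-1,0],"turn": [0,0,0.4]}
    - {"translation": [0,0,0],"turn": [0,0,0]}
    - {"translation": [0,0,0],"turn": [0,0,0]}

```text
clock: 4.22
position: [0.4059, 0.0935, 0.1296]
orientation: [0.76, 0.65, 0.001, -0.0]
contact_force: [0.7, 0.3, -0.9]
grip_width: 0.0151
```

Run:
```python
from g import *
import cv2
from h import *
st()
I=ctrl.camera_info("wrist"); p,d=ctrl.read_camera("wrist"); cv2.imwrite("pics/w5.png",p[:,:,::-1]); np.savez("w5.npz",p=p,d=d,**I)
p,d=ctrl.read_camera("top"); I=ctrl.camera_info("top"); np.savez("top1.npz",p=p,d=d,**I)
cv2.imwrite("pics/t1.png",cv2.resize(p[200:330,240:360],None,fx=5,fy=4.6,interpolation=2)[:,:,::-1])
```

```text
t 4.22 p [0.4059 0.0935 0.1296] jaw -8.96 z [ 0.001  0.001 -1.   ] F [ 0.7  0.3 -0.9] w 15.1
press -184.1 4.7 129.6 q [-0.81  0.11  0.51  2.26 -0.08  0.78 -0.4 ]
```

View pics/w5.png

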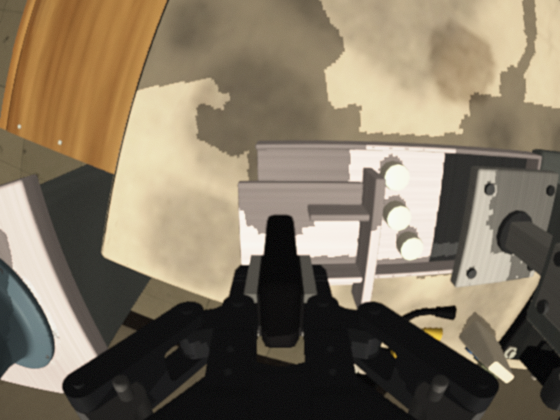

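View pics/t1.png

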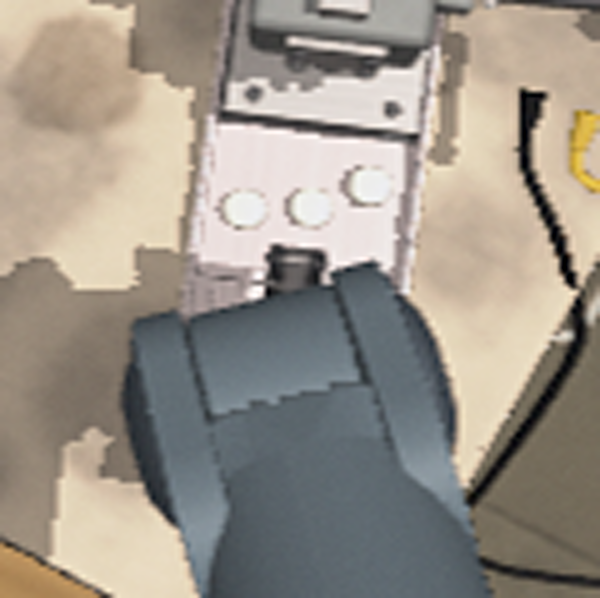

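```bash
cat > wc.py <<'E'
import numpy as np
def wcloud(d,K,T):
    v,u=np.mgrid[:420,:560]; a,b=(u-K[0,2]),(v-K[1,2]); r=np.hypot(a,b); th=r/K[0,0]; k=np.tan(th)/np.maximum(r,1e-6)
    W=np.stack([a*k*d,b*k*d,d],-1)@T[:3,:3].T+T[:3,3]; W[d==0]=np.nan; return W
def inpress(W,PX=.587,PY=.060,PW=np.radians(-9)):
    e=(W-[PX,PY,0])*1000; c,s=np.cos(PW),np.sin(PW); return np.stack([c*e[...,0]+s*e[...,1],-s*e[...,0]+c*e[...,1],e[...,2]],-1)
E
python3 - <<'E'
from h import *; from wc import *
p,d,K,T=load("w5"); P=inpress(wcloud(d,K,T))
x,y,z=P[...,0],P[...,1],P[...,2]
m=(abs(z-94)<8)&(x>-155)&(x<-105)&(abs(y)<70); q=P[m]; print("blade top",m.sum(),np.percentile(q,[1,50,99],axis=0).round(1),np.polyfit(q[:,1],q[:,0],1))
for lo,hi in((-180,-150),(-120,-60)):
  m=(abs(z-22)<3)&(x>lo)&(x<hi)&(abs(abs(y)-54)<12)
  for s in(1,-1):
    q=P[m&(y*s>0)]; print("wall",lo,s,len(q),np.percentile(q,[2,50,98],axis=0).round(1).tolist() if len(q) else "")
m=(abs(z-58)<4)&(x>-60)&(x<-20)&(abs(y)<60); q=P[m];print("platen",np.percentile(q,[1,50,99],axis=0).round(1).tolist(),np.polyfit(q[q[:,0]<np.percentile(q[:,0],5)][:,1],q[q[:,0]<np.percentile(q[:,0],5)][:,0],1))
m=(abs(z-20)<2.5)&(x>-115)&(x<-50)&(abs(y)<45);q=P[m]
n,l,s_,c=cv2.connectedComponentsWithStats(m.astype(np.uint8))
for i in range(1,n):
  if s_[i,4]>40: print("tab",s_[i,4],P[l==i].mean(0).round(1))
E
```

```text
blade top 1934 [[-153.7  -26.6   86.1]
 [-134.4   17.6   91.9]
 [-129.7   49.2   93.7]] [ 2.05281954e-02 -1.35558613e+02]
wall -180 1 233 [[-178.9, 52.5, 19.6], [-163.8, 54.7, 21.3], [-150.5, 56.4, 22.6]]
wall -180 -1 0 
wall -120 1 396 [[-119.1, 53.4, 19.6], [-92.0, 55.5, 21.2], [-61.6, 57.4, 22.7]]
wall -120 -1 236 [[-104.2, -54.4, 19.1], [-82.0, -51.9, 21.2], [-60.7, -50.1, 22.6]]
platen [[-47.5, -44.0, 54.2], [-35.8, 7.1, 57.3], [-20.3, 49.3, 61.6]] [-4.43651000e-03 -4.71177325e+01]
tab 524 [-95.5  32.6  19.4]
tab 479 [-89.9  -0.6  19.3]
tab 399 [-74.1 -28.1  19.4]
```

Call:
drive_tool:
  increments:
    - {"translation": [-3.4,0,0],"turn": [0,0,0]}
    - {"translation": [0,0,14],"turn": [0,0,0]}
    - {"translation": [0,0,18],"turn": [0,0,0]}
    - {"translation": [0,0,14],"turn": [0,0,0]}
    - {"translation": [0,0,8],"turn": [0,0,0]}
    - {"translation": [0,0,3],"turn": [0,0,0]}
    - {"translation": [0,0,0],"turn": [0,0,0]}
    - {"translation": [0,0,0],"turn": [0,0,0]}

```text
clock: 4.98
position: [0.4054, 0.0897, 0.0726]
orientation: [0.76, 0.65, 0.0, 0.0]
contact_force: [-0.4, -0.3, -1.5]
grip_width: 0.015
```

Run:
```python
from g import *
import cv2
from h import *
from wc import *
st()
I=ctrl.camera_info("wrist"); p,d=ctrl.read_camera("wrist"); cv2.imwrite("pics/w6.png",p[:,:,::-1])
P=inpress(wcloud(d,I["intrinsics"],I["world_from_camera"])); x,y,z=np.moveaxis(P,-1,0)
for zz in (34,38):
  m=(abs(z-zz)<2)&(x>-145)&(x<-105)&(abs(y)<70); q=P[m]; print("blade top",m.sum(),np.percentile(q,[1,50,99],axis=0).round(1))
```

```text
t 4.98 p [0.4054 0.0897 0.0726] jaw -8.94 z [ 0.001  0.    -1.   ] F [-0.4 -0.3 -1.5] w 15.0
press -184.0 0.9 72.6 q [-0.76  0.24  0.48  2.29 -0.19  0.64 -0.3 ]
blade top 1229 [[-135.7  -30.5   32.2]
 [-133.2   11.8   35.2]
 [-129.5   45.2   36. ]]
blade top 209 [[-135.5  -28.8   36. ]
 [-133.    16.5   36.2]
 [-130.3   44.5   37.2]]
```

View pics/w6.png

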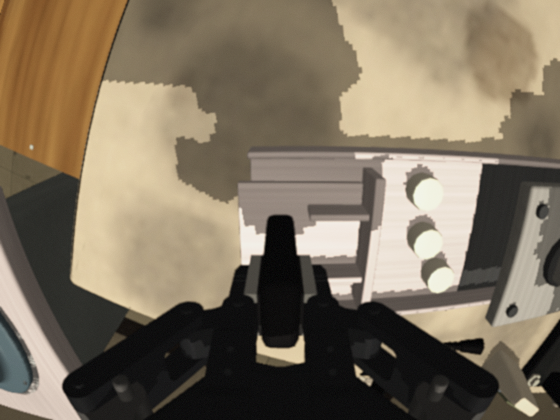

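Call:
drive_tool:
  increments:
    - {"translation": [0,0,1],"turn": [0,0,0]}
    - {"translation": [0,5,0],"turn": [0,0,0]}
    - {"translation": [0,8,0],"turn": [0,0,0]}
    - {"translation": [0,8,0],"turn": [0,0,0]}
    - {"translation": [0,8,0],"turn": [0,0,0]}
    - {"translation": [0,8,0],"turn": [0,0,0]}
    - {"translation": [0,8,0],"turn": [0,0,0]}
    - {"translation": [0,8,0],"turn": [0,0,0]}
    - {"translation": [0,5,0],"turn": [0,0,0]}
    - {"translation": [0,2,0],"turn": [0,0,0]}

```text
clock: 5.87
position: [0.4655, 0.0798, 0.0713]
orientation: [0.76, 0.649, 0.0, 0.0]
contact_force: [-0.1, -0.0, -1.9]
grip_width: 0.0149
```

Run:
```python
from g import *
import cv2
st()
p,d=ctrl.read_camera("wrist"); cv2.imwrite("pics/w7.png",p[:,:,::-1])
```

```text
t 5.87 p [0.4655 0.0798 0.0713] jaw -9.0 z [ 0.001 -0.    -1.   ] F [-0.1 -0.  -1.9] w 14.9
press -123.1 0.5 71.3 q [-0.68  0.34  0.47  2.17 -0.25  0.68 -0.19]
```

View pics/w7.png

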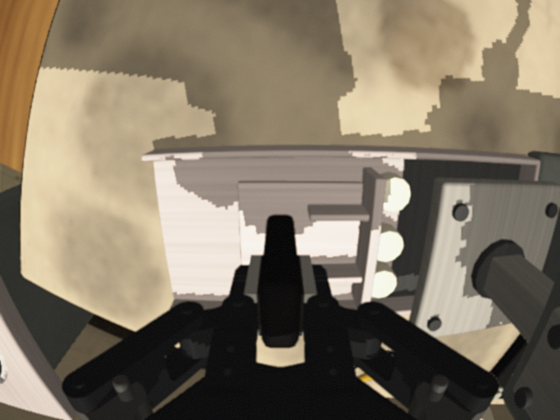

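Call:
drive_tool:
  increments:
    - {"translation": [0,4,0],"turn": [0,0,0]}
    - {"translation": [0,7,0],"turn": [0,0,0]}
    - {"translation": [0,8,0],"turn": [0,0,0]}
    - {"translation": [0,8,0],"turn": [0,0,0]}
    - {"translation": [0,6,0],"turn": [0,0,0]}
    - {"translation": [0,3,0],"turn": [0,0,0]}
    - {"translation": [0,1,0],"turn": [0,0,0]}
    - {"translation": [0,0,0],"turn": [0,0,0]}

```text
clock: 6.58
position: [0.4971, 0.0747, 0.0708]
orientation: [0.76, 0.65, -0.003, -0.003]
contact_force: [-11.6, 1.4, 8.3]
grip_width: 0.0153
```

Run:
```python
from g import *
import cv2
from h import *
from wc import *
st()
I=ctrl.camera_info("wrist");p,d=ctrl.read_camera("wrist"); cv2.imwrite("pics/w8.png",p[:,:,::-1])
P=inpress(wcloud(d,I["intrinsics"],I["world_from_camera"])); x,y,z=np.moveaxis(P,-1,0)
m=(abs(z-58)<4)&(x>-60)&(x<-20)&(abs(y)<60); q=P[m];print("platen",np.percentile(q,[1,50,99],axis=0).round(1).tolist())
m=(abs(z-34)<2.5)&(x>-90)&(x<-15)&(abs(y)<60);q=P[m];print("blade",np.percentile(q,[1,50,99],axis=0).round(1).tolist())
p,d=ctrl.read_camera("scene"); cv2.imwrite("pics/s8.png",cv2.resize(p[200:320,180:360],None,fx=4.4,fy=4.4,interpolation=2)[:,:,::-1])
```

```text
t 6.58 p [0.4971 0.0747 0.0708] jaw -8.96 z [-0.009  0.001 -1.   ] F [-11.6   1.4   8.3] w 15.3
press -91.1 0.5 70.8 q [-0.63  0.4   0.46  2.09 -0.27  0.72 -0.15]
platen [[-47.2, -22.4, 54.6], [-34.0, 20.2, 57.1], [-20.2, 49.5, 61.4]]
blade [[-89.7, -31.8, 31.5], [-42.8, 13.9, 32.5], [-42.3, 42.9, 36.3]]
```

View pics/w8.png

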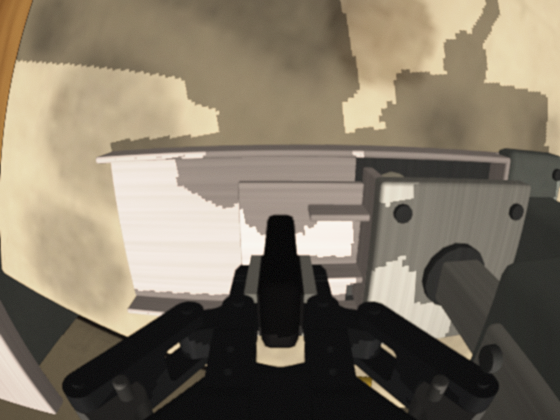

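View pics/s8.png

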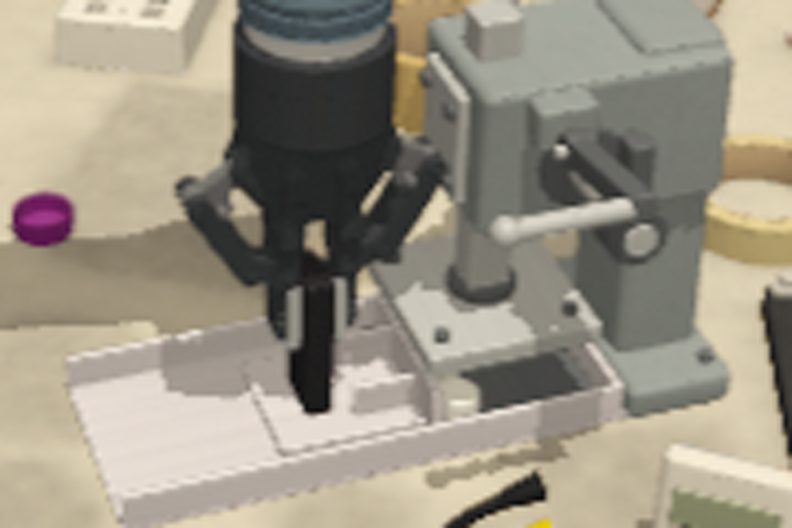

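Call:
drive_tool:
  increments:
    - {"translation": [0,-6,0],"turn": [0,0,0]}
    - {"translation": [0,-8,0],"turn": [0,0,0]}
    - {"translation": [0,-10,0],"turn": [0,0,0]}
    - {"translation": [0,-10,0],"turn": [0,0,0]}
    - {"translation": [0,-10,0],"turn": [0,0,0]}
    - {"translation": [0,-10,0],"turn": [0,0,0]}
    - {"translation": [0,-7,0],"turn": [0,0,0]}
    - {"translation": [0,-4,0],"turn": [0,0,0]}
    - {"translation": [0,0,0],"turn": [0,0,0]}
    - {"translation": [0,0,0],"turn": [0,0,0]}

```text
clock: 7.52
position: [0.4367, 0.0846, 0.0715]
orientation: [0.76, 0.65, 0.0, 0.0]
contact_force: [0.7, 0.5, -2.2]
grip_width: 0.0153
```

Run:
```python
from g import *
import cv2
from h import *
st()
p,d=ctrl.read_camera("wrist"); cv2.imwrite("pics/w9.png",p[:,:,::-1])
p,d=ctrl.read_camera("scene"); cv2.imwrite("pics/s9.png",cv2.resize(p[220:320,180:330],None,fx=5.2,fy=5.2,interpolation=2)[:,:,::-1])
```

```text
t 7.52 p [0.4367 0.0846 0.0715] jaw -8.94 z [ 0.001  0.    -1.   ] F [ 0.7  0.5 -2.2] w 15.3
press -152.3 0.8 71.5 q [-0.72  0.3   0.48  2.23 -0.22  0.66 -0.24]
```

View pics/w9.png

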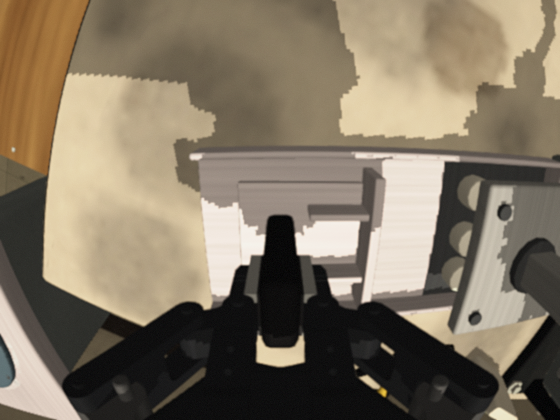

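View pics/s9.png

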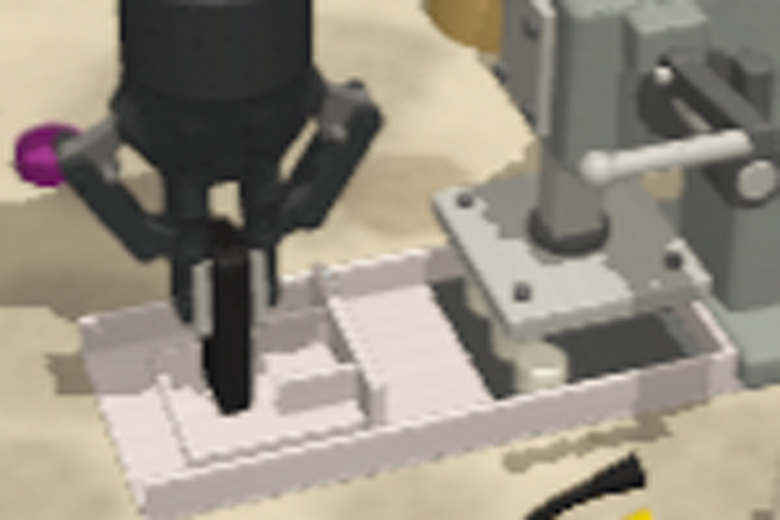

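Run:
```python
from g import *
from h import *
from wc import *
I=ctrl.camera_info("wrist");p,d=ctrl.read_camera("wrist"); W=inpress(wcloud(d,I["intrinsics"],I["world_from_camera"]))
J=ctrl.camera_info("scene");p2,d2=ctrl.read_camera("scene"); V=inpress(cloud(d2,J["intrinsics"],J["world_from_camera"]))
for n,P in(("w",W),("s",V)):
  x,y,z=np.moveaxis(P,-1,0)
  m=(abs(z-58)<4)&(x>-60)&(x<60)&(abs(y)<60); q=P[m];print(n,"platen",np.percentile(q,[1,99],axis=0).round(1).tolist())
  m=(z>9)&(z<22.5)&(x>-75)&(x<30)&(abs(y)<46)
  c,l,s,ce=cv2.connectedComponentsWithStats(m.astype(np.uint8))
  for i in range(1,c):
    if s[i,4]>15: print(n,"tab",s[i,4],np.percentile(P[l==i],[2,50,98],axis=0).round(1).tolist())
print(inpress(ray(180+540/5.2,220+352/5.2,.020,J["intrinsics"],J["world_from_camera"])))
print(inpress(ray(180+516/5.2,220+365/5.2,.012,J["intrinsics"],J["world_from_camera"])))
```

```text
w platen [[-47.4, -44.0, 54.4], [25.0, 49.7, 61.5]]
w tab 501 [[-35.5, 23.3, 9.4], [-31.9, 34.2, 17.6], [-25.0, 42.7, 20.6]]
w tab 465 [[-35.5, -9.3, 9.4], [-31.8, 1.7, 17.7], [-25.0, 9.8, 20.5]]
w tab 431 [[-35.6, -36.3, 9.3], [-31.4, -24.9, 17.6], [-24.8, -17.7, 20.4]]
s platen [[-45.1, -48.9, 54.5], [43.5, 46.0, 61.2]]
s tab 16 [[-33.4, 20.0, 9.5], [-32.1, 27.5, 13.9], [-28.6, 35.5, 19.9]]
s tab 98 [[-33.4, -42.0, 9.5], [-25.7, -31.3, 18.5], [-15.2, -1.2, 21.8]]
[-20.13454952 -27.92962678  20.        ]
[-29.02412783 -23.68140552  12.        ]
```

Call:
drive_tool:
  increments:
    - {"translation": [0,0,0.7],"turn": [0,0,0]}
    - {"translation": [0,0,0],"turn": [0,0,0]}

```text
clock: 7.88
position: [0.437, 0.0843, 0.0706]
orientation: [0.76, 0.65, 0.0, 0.0]
contact_force: [-0.2, 0.5, -1.4]
grip_width: 0.0155
```

Call:
drive_tool:
  increments:
    - {"translation": [0,0,0],"turn": [0,0,0]}
    - {"translation": [0,0,0],"turn": [0,0,0]}
    - {"translation": [0,0,0],"turn": [0,0,0]}
    - {"translation": [0,0,-12],"turn": [0,0,0]}
    - {"translation": [0,0,-25],"turn": [0,0,0]}
    - {"translation": [0,0,-35],"turn": [0,0,0]}
    - {"translation": [0,0,-35],"turn": [0,0,0]}
    - {"translation": [0,0,-30],"turn": [0,0,0]}
  fingers: 0

```text
clock: 8.55
position: [0.4367, 0.0841, 0.2096]
orientation: [0.76, 0.649, 0.001, 0.0]
contact_force: [0.4, 0.3, -0.3]
grip_width: 0.0427
```

Run:
```python
from g import *
import cv2
st()
p,d=ctrl.read_camera("wrist"); cv2.imwrite("pics/w10.png",p[:,:,::-1])
rows(press(-45,-128,285),down(81),14)
```

```text
t 8.55 p [0.4367 0.0841 0.2096] jaw -9.0 z [ 0.001  0.    -1.   ] F [ 0.4  0.3 -0.3] w 42.7
press -152.2 0.3 209.6 q [-0.81  0.02  0.54  2.14 -0.02  0.98 -0.42]
[{"translation": [-9.3, 7.4, -5.0], "turn": [0.06, 0.01, -6.43]}, {"translation": [-10.0, 6.4, -5.0], "turn": [0.05, 0.01, -6.43]}, {"translation": [-10.6, 5.1, -5.0], "turn": [0.06, 0.01, -6.43]}, {"translation": [-11.2, 4.0, -5.0], "turn": [0.05, 0.0, -6.43]}, {"translation": [-11.6, 2.6, -5.0], "turn": [0.06, 0.01, -6.43]}, {"translation": [-11.8, 1.4, -5.0], "turn": [0.05, 0.01, -6.44]}, {"translation": [-11.8, -0.0, -5.0], "turn": [0.06, 0.01, -6.43]}, {"translation": [-11.8, -1.4, -5.0], "turn": [0.05, 0.01, -6.43]}, {"translation": [-11.5, -2.6, -5.0], "turn": [0.06, 0.01, -6.43]}, {"translation": [-11.2, -3.9, -5.0], "turn": [0.06, 0.01, -6.43]}, {"translation": [-10.7, -5.2, -5.0], "turn": [0.05, 0.0, -6.43]}, {"translation": [-10.0, -6.3, -5.0], "turn": [0.06, 0.01, -6.43]}, {"translation": [-9.3, -7.4, -5.0], "turn": [0.05, 0.01, -6.43]}, {"translation": [-8.3, -8.4, -5.0], "turn": [0.06, 0.01, -6.43]}]
```

View pics/w10.png

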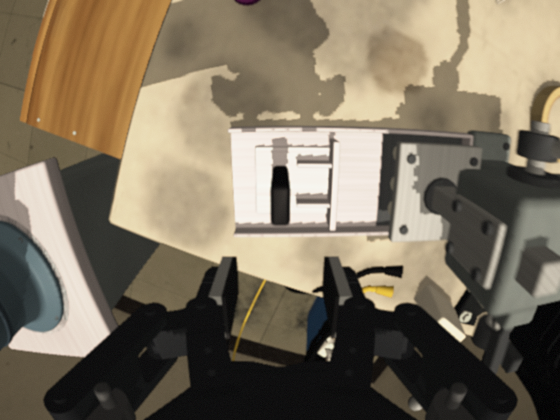

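Call:
drive_tool:
  increments:
    - {"translation": [-9,7,-5],"turn": [0,0,-6.4]}
    - {"translation": [-10,6,-5],"turn": [0,0,-6.4]}
    - {"translation": [-11,5,-5],"turn": [0,0,-6.4]}
    - {"translation": [-11,4,-5],"turn": [0,0,-6.4]}
    - {"translation": [-12,3,-5],"turn": [0,0,-6.4]}
    - {"translation": [-12,1,-5],"turn": [0,0,-6.4]}
    - {"translation": [-12,0,-5],"turn": [0,0,-6.4]}
    - {"translation": [-12,-1,-5],"turn": [0,0,-6.4]}
    - {"translation": [-11,-3,-5],"turn": [0,0,-6.4]}
    - {"translation": [-11,-4,-5],"turn": [0,0,-6.4]}

```text
clock: 9.43
position: [0.4941, -0.0196, 0.2576]
orientation: [0.298, 0.955, 0.0, -0.0]
contact_force: [-0.0, -0.8, 0.3]
grip_width: 0.0429
```

Call:
drive_tool:
  increments:
    - {"translation": [-11,-5,-5],"turn": [0,0,-6.4]}
    - {"translation": [-10,-6,-5],"turn": [0,0,-6.4]}
    - {"translation": [-9,-7,-5],"turn": [0,0,-6.4]}
    - {"translation": [-8,-8,-5],"turn": [0,0,-6.4]}
    - {"translation": [0,0,0],"turn": [0,0,0]}
    - {"translation": [0,0,0],"turn": [0,0,0]}
    - {"translation": [0,0,0],"turn": [0,0,0]}

```text
clock: 10.02
position: [0.5167, -0.0586, 0.277]
orientation: [0.083, 0.997, 0.0, -0.001]
contact_force: [-0.3, 1.0, -0.6]
grip_width: 0.0427
```

Run:
```python
from g import *
import cv2
from h import *
from wc import *
st()
I=ctrl.camera_info("wrist");p,d=ctrl.read_camera("wrist"); cv2.imwrite("pics/w11.png",p[:,:,::-1])
P=inpress(wcloud(d,I["intrinsics"],I["world_from_camera"])); x,y,z=np.moveaxis(P,-1,0)
m=(z>170)&(z<205)&(x>-45)&(x<-8)&(y<-105)&(y>-150)&(p.min(2)>70)
q=P[m];print("pin",m.sum(),np.percentile(q,[2,25,50,75,98],axis=0).round(1).tolist())
v,u=np.where(m); print(u.min(),u.max(),v.min(),v.max())
rows(press(-30,-128,200),down(81),5)
```

```text
t 10.02 p [ 0.5167 -0.0586  0.277 ] jaw 80.53 z [-0.001  0.001 -1.   ] F [-0.3  1.  -0.6] w 42.7
press -50.9 -128.1 277.0 q [-0.55  0.12  0.64  1.91 -0.08  1.14  1.52]
pin 565 [[-44.5, -130.8, 186.2], [-36.2, -128.7, 188.4], [-27.5, -126.5, 189.3], [-17.9, -124.4, 190.0], [-8.7, -122.2, 191.2]]
273 290 229 277
[{"translation": [-4.2, 0.0, 15.4], "turn": [0.0, -0.02, -0.08]}, {"translation": [-4.3, 0.0, 15.3], "turn": [0.01, -0.01, -0.08]}, {"translation": [-4.2, 0.0, 15.4], "turn": [0.0, -0.02, -0.09]}, {"translation": [-4.2, -0.0, 15.4], "turn": [0.0, -0.02, -0.08]}, {"translation": [-4.2, -0.0, 15.4], "turn": [0.01, -0.02, -0.08]}]
```

View pics/w11.png

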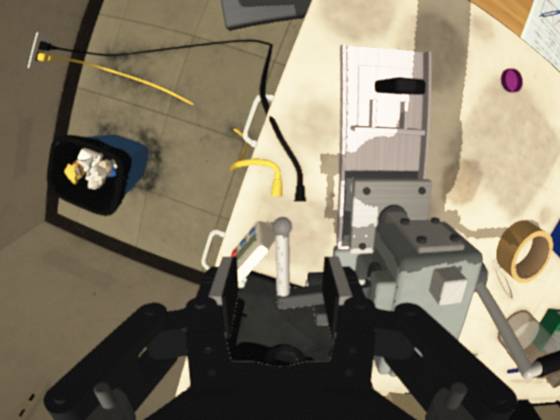

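Call:
drive_tool:
  increments:
    - {"translation": [-8,0.5,12],"turn": [0,0,-0.5]}
    - {"translation": [-8,0.5,20],"turn": [0,0,0]}
    - {"translation": [-8,0.5,20],"turn": [0,0,0]}
    - {"translation": [0,0,18],"turn": [0,0,0]}
    - {"translation": [0,0,13],"turn": [0,0,0]}
    - {"translation": [0,0,6],"turn": [0,0,0]}
    - {"translation": [0,0,0],"turn": [0,0,0]}
    - {"translation": [0,0,0],"turn": [0,0,0]}

```text
clock: 10.73
position: [0.541, -0.061, 0.1885]
orientation: [0.077, 0.997, 0.0, -0.0]
contact_force: [0.9, -0.3, -0.5]
grip_width: 0.0425
```

Run:
```python
from g import *
import cv2
from h import *
from wc import *
st()
I=ctrl.camera_info("wrist");p,d=ctrl.read_camera("wrist"); cv2.imwrite("pics/w12.png",p[:,:,::-1])
P=inpress(wcloud(d,I["intrinsics"],I["world_from_camera"])); x,y,z=np.moveaxis(P,-1,0)
m=(z>170)&(z<205)&(x>-45)&(x<-15)&(y<-117)&(y>-137)&(p.min(2)>70)
q=P[m];print("pin",m.sum(),np.percentile(q,[2,25,50,75,98],axis=0).round(1).tolist())
```

```text
t 10.73 p [ 0.541  -0.061   0.1885] jaw 81.15 z [-0.001  0.    -1.   ] F [ 0.9 -0.3 -0.5] w 42.5
press -26.5 -126.7 188.5 q [-0.49  0.29  0.62  1.94 -0.2   0.98  1.63]
pin 1163 [[-44.6, -131.0, 185.8], [-37.8, -128.6, 188.3], [-30.7, -126.4, 189.3], [-23.2, -124.1, 189.9], [-15.6, -121.7, 191.1]]
```

View pics/w12.png

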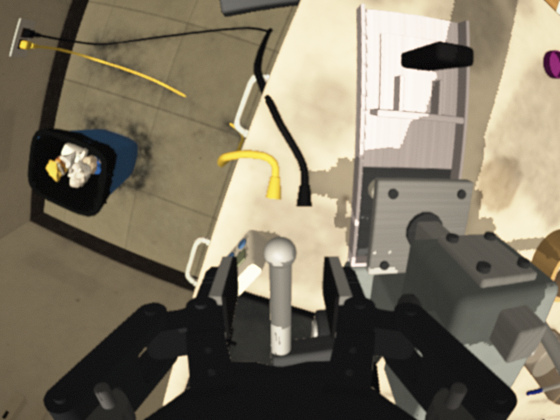

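Pin (column 280) is centred between the fingers (235/325); close on it.

Call:
drive_tool:
  increments:
    - {"translation": [0,0,0],"turn": [0,0,0]}
    - {"translation": [0,0,0],"turn": [0,0,0]}
    - {"translation": [0,0,0],"turn": [0,0,0]}
    - {"translation": [0,0,0],"turn": [0,0,0]}
    - {"translation": [0,0,0],"turn": [0,0,0]}
  fingers: -1
  squeeze: 60

```text
clock: 11.2
position: [0.5419, -0.0612, 0.1892]
orientation: [0.077, 0.997, 0.0, 0.001]
contact_force: [0.8, 0.3, 0.8]
grip_width: 0.0082
```

Run:
```python
from g import *
st()
s=ctrl.state(); import numpy as np
# arc about hinge in press frame y,z ; pin centre start
y0,z0=-62.3,175
a0=0.165; prev=None
for a in np.linspace(a0,1.72,17):
    c=np.array([y0-65*np.cos(a),z0+65*np.sin(a)])
    if prev is not None: print(round(a,3),"ty",round(c[0]-prev[0],1),"tz",round(-(c[1]-prev[1]),1), (c).round(1))
    prev=c
```

```text
t 11.2 p [ 0.5419 -0.0612  0.1892] jaw 81.15 z [ 0.002  0.001 -1.   ] F [0.8 0.3 0.8] w 8.2
press -25.6 -126.8 189.2 q [-0.49  0.29  0.62  1.94 -0.2   0.97  1.63]
0.262 ty 1.3 tz -6.2 [-125.1  191.8]
0.359 ty 1.9 tz -6.0 [-123.1  197.9]
0.457 ty 2.5 tz -5.8 [-120.6  203.7]
0.554 ty 3.1 tz -5.5 [-117.6  209.2]
0.651 ty 3.6 tz -5.2 [-114.   214.4]
0.748 ty 4.1 tz -4.8 [-109.9  219.2]
0.845 ty 4.5 tz -4.4 [-105.4  223.6]
0.942 ty 4.9 tz -4.0 [-100.5  227.6]
1.04 ty 5.3 tz -3.5 [-95.2 231. ]
1.137 ty 5.6 tz -2.9 [-89.6 234. ]
1.234 ty 5.9 tz -2.4 [-83.8 236.3]
1.331 ty 6.1 tz -1.8 [-77.7 238.1]
1.428 ty 6.2 tz -1.2 [-71.5 239.3]
1.526 ty 6.3 tz -0.6 [-65.2 239.9]
1.623 ty 6.3 tz 0.0 [-58.9 239.9]
1.72 ty 6.3 tz 0.6 [-52.6 239.3]
```

Call:
drive_tool:
  increments:
    - {"translation": [0,1.3,-6.2],"turn": [0,0,0]}
    - {"translation": [0,1.9,-6.0],"turn": [0,0,0]}
    - {"translation": [0,2.5,-5.8],"turn": [0,0,0]}
    - {"translation": [0,3.1,-5.5],"turn": [0,0,0]}
    - {"translation": [0,3.6,-5.2],"turn": [0,0,0]}
    - {"translation": [0,4.1,-4.8],"turn": [0,0,0]}
    - {"translation": [0,4.5,-4.4],"turn": [0,0,0]}
    - {"translation": [0,4.9,-4.0],"turn": [0,0,0]}
    - {"translation": [0,0,0],"turn": [0,0,0]}

```text
clock: 11.95
position: [0.5451, -0.0381, 0.2327]
orientation: [0.078, 0.997, -0.001, -0.0]
contact_force: [-2.3, -5.5, 8.2]
grip_width: 0.0075
```

Run:
```python
from g import *
import cv2
st()
p,d=ctrl.read_camera("wrist"); cv2.imwrite("pics/w13.png",p[:,:,::-1])
```

```text
t 11.95 p [ 0.5451 -0.0381  0.2327] jaw 81.07 z [-0.    -0.003 -1.   ] F [-2.3 -5.5  8.2] w 7.5
press -26.0 -103.4 232.7 q [-0.55  0.23  0.62  1.89 -0.15  1.06  1.55]
```

View pics/w13.png

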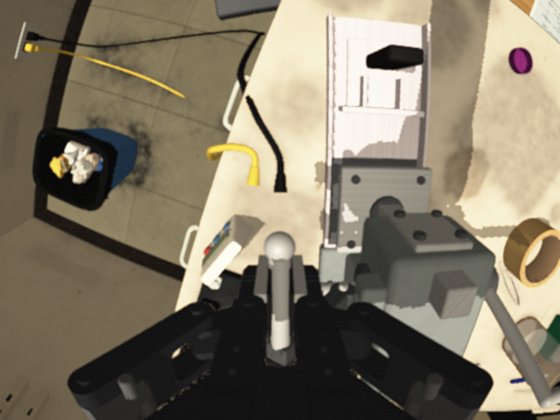

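Call:
drive_tool:
  increments:
    - {"translation": [0,5.3,-3.8],"turn": [0,0,0]}
    - {"translation": [0,5.6,-3.2],"turn": [0,0,0]}
    - {"translation": [0,5.9,-2.6],"turn": [0,0,0]}
    - {"translation": [0,6.1,-1.8],"turn": [0,0,0]}
    - {"translation": [0,6.2,-1.2],"turn": [0,0,0]}
    - {"translation": [0,6.3,-0.6],"turn": [0,0,0]}
    - {"translation": [0,6.3,0],"turn": [0,0,0]}
    - {"translation": [0,3,0],"turn": [0,0,0]}
    - {"translation": [0,0,0],"turn": [0,0,0]}

```text
clock: 12.75
position: [0.552, 0.0078, 0.2465]
orientation: [0.077, 0.997, -0.0, -0.0]
contact_force: [-3.8, -1.1, 10.6]
grip_width: 0.008
```

Run:
```python
from g import *
import cv2
st()
p,d=ctrl.read_camera("wrist"); cv2.imwrite("pics/w14.png",p[:,:,::-1])
p,d=ctrl.read_camera("scene"); cv2.imwrite("pics/s14.png",cv2.resize(p[160:300,230:380],None,fx=4.2,fy=4.2,interpolation=2)[:,:,::-1])
```

```text
t 12.75 p [0.552  0.0078 0.2465] jaw 81.13 z [-0.001 -0.    -1.   ] F [-3.8 -1.1 10.6] w 8.0
press -26.4 -57.0 246.5 q [-0.61  0.23  0.6   1.87 -0.14  1.09  1.46]
```

View pics/w14.png

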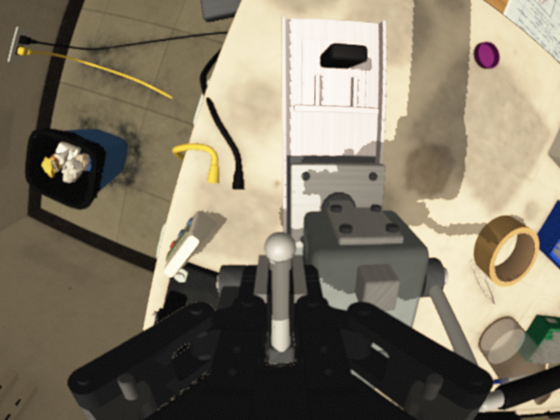

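View pics/s14.png

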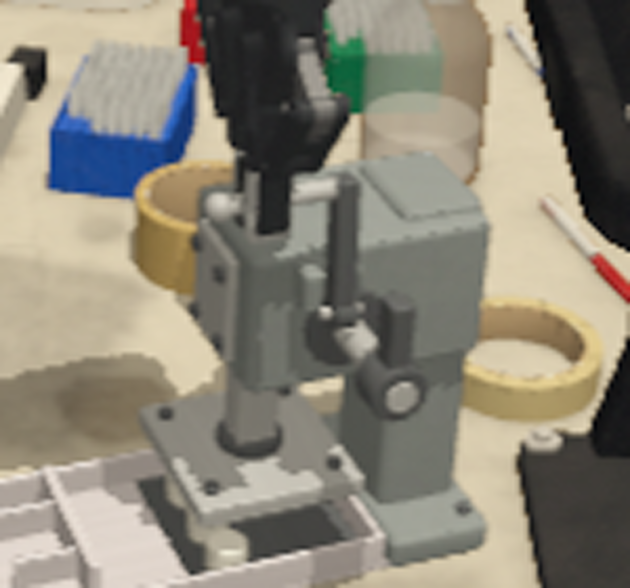

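Call:
drive_tool:
  increments:
    - {"translation": [0,3,0],"turn": [0,0,0]}
    - {"translation": [0,3,0.5],"turn": [0,0,0]}
    - {"translation": [0,0,0],"turn": [0,0,0]}
    - {"translation": [0,0,0],"turn": [0,0,0]}

```text
clock: 13.18
position: [0.553, 0.0114, 0.2454]
orientation: [0.078, 0.997, -0.001, -0.0]
contact_force: [-3.8, -5.9, 9.8]
grip_width: 0.0076
```

Run:
```python
from g import *
st()
```

```text
t 13.18 p [0.553  0.0114 0.2454] jaw 81.06 z [-0.    -0.003 -1.   ] F [-3.8 -5.9  9.8] w 7.6
press -25.9 -53.3 245.4 q [-0.62  0.23  0.6   1.86 -0.14  1.09  1.45]
```

Call:
drive_tool:
  increments:
    - {"translation": [0,-2,0],"turn": [0,0,0]}
    - {"translation": [0,0,0],"turn": [0,0,0]}
    - {"translation": [0,0,0],"turn": [0,0,0]}
    - {"translation": [0,0,0],"turn": [0,0,0]}
    - {"translation": [0,0,-10],"turn": [0,0,0]}
    - {"translation": [0,0,-25],"turn": [0,0,0]}
    - {"translation": [0,0,-35],"turn": [0,0,0]}
    - {"translation": [0,0,-30],"turn": [0,0,0]}
  fingers: -0.3

```text
clock: 13.85
position: [0.5523, 0.0126, 0.3447]
orientation: [0.077, 0.997, -0.0, -0.0]
contact_force: [1.2, 0.1, 0.3]
grip_width: 0.0299
```

Run:
```python
from g import *
import cv2
from h import *
st()
p,d=ctrl.read_camera("scene"); cv2.imwrite("pics/s15.png",cv2.resize(p[130:300,200:380],None,fx=3.5,fy=3.5,interpolation=2)[:,:,::-1])
p,d=ctrl.read_camera("wrist"); cv2.imwrite("pics/w15.png",p[:,:,::-1])
a=rows(press(54-2,108+4,345),down(-9),14)
```

```text
t 13.85 p [0.5523 0.0126 0.3447] jaw 81.16 z [-0.001 -0.    -1.   ] F [1.2 0.1 0.3] w 29.9
press -26.8 -52.2 344.7 q [-0.65  0.14  0.61  1.75 -0.08  1.29  1.4 ]
[{"translation": [-5.4, 11.7, 0.5], "turn": [0.05, 0.02, 6.44]}, {"translation": [-4.0, 12.2, 0.4], "turn": [0.05, 0.02, 6.44]}, {"translation": [-2.7, 12.6, 0.5], "turn": [0.05, 0.02, 6.44]}, {"translation": [-1.2, 12.8, 0.4], "turn": [0.05, 0.02, 6.44]}, {"translation": [0.2, 12.8, 0.4], "turn": [0.06, 0.02, 6.44]}, {"translation": [1.7, 12.8, 0.5], "turn": [0.05, 0.03, 6.44]}, {"translation": [3.1, 12.5, 0.4], "turn": [0.05, 0.02, 6.44]}, {"translation": [4.5, 12.0, 0.3], "turn": [0.05, 0.02, 6.44]}, {"translation": [5.8, 11.5, 0.4], "turn": [0.05, 0.02, 6.44]}, {"translation": [7.0, 10.8, 0.4], "turn": [0.05, 0.02, 6.44]}, {"translation": [8.2, 9.9, 0.4], "turn": [0.05, 0.02, 6.43]}, {"translation": [9.3, 8.9, 0.3], "turn": [0.05, 0.02, 6.44]}, {"translation": [10.2, 7.8, 0.4], "turn": [0.05, 0.02, 6.44]}, {"translation": [11.0, 6.6, 0.4], "turn": [0.06, 0.02, 6.44]}]
```

View pics/s15.png

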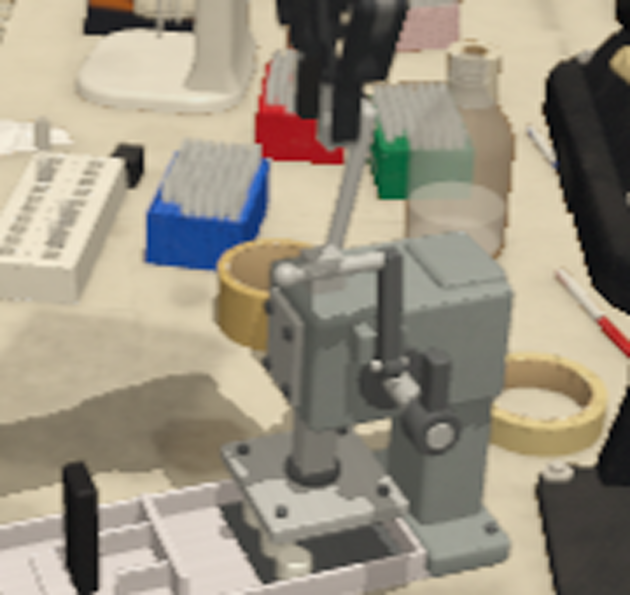

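View pics/w15.png

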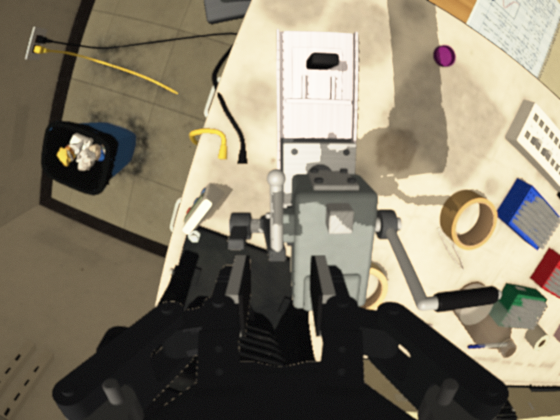

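Call:
drive_tool:
  increments:
    - {"translation": [-5,12,0],"turn": [0,0,6.4]}
    - {"translation": [-4,12,0],"turn": [0,0,6.4]}
    - {"translation": [-3,13,0],"turn": [0,0,6.4]}
    - {"translation": [-1,13,0],"turn": [0,0,6.4]}
    - {"translation": [0,13,0],"turn": [0,0,6.5]}
    - {"translation": [2,13,0],"turn": [0,0,6.5]}
    - {"translation": [3,12,0],"turn": [0,0,6.5]}
    - {"translation": [4,12,0],"turn": [0,0,6.4]}
    - {"translation": [6,12,0],"turn": [0,0,6.4]}
    - {"translation": [7,11,0],"turn": [0,0,6.4]}
  fingers: 0.2

```text
clock: 14.78
position: [0.6244, 0.1214, 0.3429]
orientation: [0.598, 0.802, -0.0, -0.0]
contact_force: [-0.7, 0.6, -0.0]
grip_width: 0.0511
```

Call:
drive_tool:
  increments:
    - {"translation": [8,10,0],"turn": [0,0,6.4]}
    - {"translation": [9,9,0],"turn": [0,0,6.4]}
    - {"translation": [10,8,0],"turn": [0,0,6.4]}
    - {"translation": [11,7,0],"turn": [0,0,6.4]}
    - {"translation": [0,0,0],"turn": [0,0,0]}
    - {"translation": [0,0,0],"turn": [0,0,0]}
    - {"translation": [0,0,0],"turn": [0,0,0]}

```text
clock: 15.37
position: [0.6531, 0.1617, 0.3429]
orientation: [0.758, 0.652, -0.001, -0.0]
contact_force: [0.8, -0.6, 0.4]
grip_width: 0.0514
```

Run:
```python
from g import *
import cv2
from h import *
from wc import *
st()
I=ctrl.camera_info("wrist");p,d=ctrl.read_camera("wrist"); cv2.imwrite("pics/w16.png",p[:,:,::-1])
P=inpress(wcloud(d,I["intrinsics"],I["world_from_camera"])); x,y,z=np.moveaxis(P,-1,0)
m=(z>255)&(z<290)&(x>30)&(x<80)&(y>70)&(y<150)&(p.max(2)<60)
q=P[m];print("grip",m.sum(),np.percentile(q,[2,25,50,75,98],axis=0).round(1).tolist())
```

```text
t 15.37 p [0.6531 0.1617 0.3429] jaw -8.65 z [-0.001 -0.001 -1.   ] F [ 0.8 -0.6  0.4] w 51.4
press 49.4 110.8 342.9 q [-0.85  0.45  0.76  1.46 -0.31  1.36 -0.22]
grip 2463 [[42.8, 84.3, 268.1], [46.7, 101.1, 272.7], [51.0, 117.3, 274.6], [55.1, 132.5, 275.4], [59.3, 145.5, 276.6]]
```

View pics/w16.png

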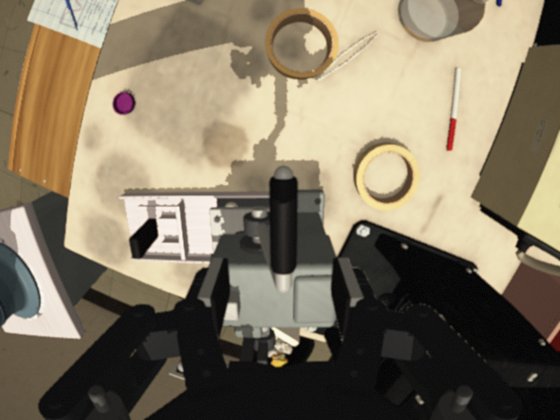

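Call:
drive_tool:
  increments:
    - {"translation": [0,1.6,10],"turn": [0,0,0.4]}
    - {"translation": [0,0,18],"turn": [0,0,0]}
    - {"translation": [0,0,20],"turn": [0,0,0]}
    - {"translation": [0,0,15],"turn": [0,0,0]}
    - {"translation": [0,0,9],"turn": [0,0,0]}
    - {"translation": [0,0,0],"turn": [0,0,0]}
    - {"translation": [0,0,0],"turn": [0,0,0]}

```text
clock: 16.0
position: [0.6549, 0.1616, 0.2708]
orientation: [0.761, 0.648, -0.0, -0.0]
contact_force: [-0.7, 0.0, 0.1]
grip_width: 0.0511
```

Run:
```python
from g import *
import cv2
st()
p,d=ctrl.read_camera("wrist"); cv2.imwrite("pics/w17.png",p[:,:,::-1])
```

```text
t 16.0 p [0.6549 0.1616 0.2708] jaw -9.19 z [-0.001 -0.    -1.   ] F [-0.7  0.   0.1] w 51.1
press 51.2 111.0 270.8 q [-0.83  0.5   0.74  1.54 -0.35  1.24 -0.2 ]
```

View pics/w17.png

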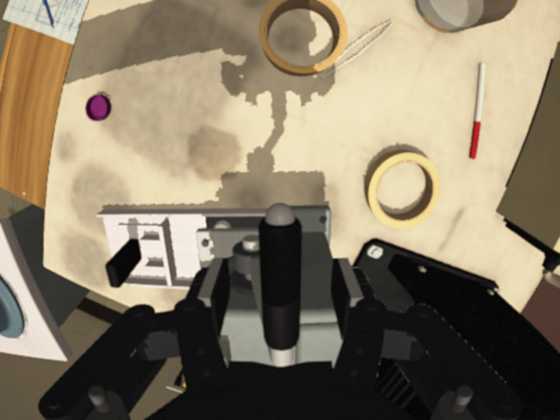

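Bar (column 280) centred between fingers (212/348). Close and compute the arc.

Call:
drive_tool:
  increments:
    - {"translation": [0,0,0],"turn": [0,0,0]}
    - {"translation": [0,0,0],"turn": [0,0,0]}
    - {"translation": [0,0,0],"turn": [0,0,0]}
    - {"translation": [0,0,0],"turn": [0,0,0]}
    - {"translation": [0,0,0],"turn": [0,0,0]}
  fingers: -1
  squeeze: 70

```text
clock: 16.47
position: [0.6554, 0.1623, 0.2726]
orientation: [0.761, 0.649, 0.001, -0.0]
contact_force: [-2.1, -0.5, 4.5]
grip_width: 0.0158
```

Run:
```python
from g import *
st()
prev=None
for a in np.linspace(-.2,1.0,21):
    c=np.array([28-120*np.sin(a),150+120*np.cos(a)])
    if prev is not None: print(round(a,3),"ty",round(c[0]-prev[0],1),"tz",round(-(c[1]-prev[1]),1), c.round(1))
    prev=c
```

```text
t 16.47 p [0.6554 0.1623 0.2726] jaw -9.13 z [ 0.001  0.001 -1.   ] F [-2.1 -0.5  4.5] w 15.8
press 51.6 111.7 272.6 q [-0.83  0.5   0.74  1.54 -0.35  1.24 -0.2 ]
-0.14 ty -7.1 tz -1.2 [ 44.7 268.8]
-0.08 ty -7.2 tz -0.8 [ 37.6 269.6]
-0.02 ty -7.2 tz -0.4 [ 30.4 270. ]
0.04 ty -7.2 tz 0.1 [ 23.2 269.9]
0.1 ty -7.2 tz 0.5 [ 16.  269.4]
0.16 ty -7.1 tz 0.9 [  8.9 268.5]
0.22 ty -7.1 tz 1.4 [  1.8 267.1]
0.28 ty -7.0 tz 1.8 [ -5.2 265.3]
0.34 ty -6.9 tz 2.2 [-12.  263.1]
0.4 ty -6.7 tz 2.6 [-18.7 260.5]
0.46 ty -6.5 tz 3.0 [-25.3 257.5]
0.52 ty -6.4 tz 3.4 [-31.6 254.1]
0.58 ty -6.1 tz 3.8 [-37.8 250.4]
0.64 ty -5.9 tz 4.1 [-43.7 246.3]
0.7 ty -5.6 tz 4.5 [-49.3 241.8]
0.76 ty -5.4 tz 4.8 [-54.7 237. ]
0.82 ty -5.1 tz 5.1 [-59.7 231.9]
0.88 ty -4.8 tz 5.4 [-64.5 226.5]
0.94 ty -4.4 tz 5.7 [-68.9 220.8]
1.0 ty -4.1 tz 5.9 [-73.  214.8]
```

Call:
drive_tool:
  increments:
    - {"translation": [0,-7.1,-1.2],"turn": [0,0,0]}
    - {"translation": [0,-7.2,-0.8],"turn": [0,0,0]}
    - {"translation": [0,-7.2,-0.4],"turn": [0,0,0]}
    - {"translation": [0,-7.2,0.1],"turn": [0,0,0]}
    - {"translation": [0,-7.2,0.5],"turn": [0,0,0]}
    - {"translation": [0,-7.1,0.9],"turn": [0,0,0]}
    - {"translation": [0,-7.1,1.4],"turn": [0,0,0]}
    - {"translation": [0,-7,1.8],"turn": [0,0,0]}
    - {"translation": [0,-6.9,2.2],"turn": [0,0,0]}
    - {"translation": [0,-6.7,2.6],"turn": [0,0,0]}

```text
clock: 17.3
position: [0.5924, 0.1718, 0.2705]
orientation: [0.762, 0.648, 0.008, 0.006]
contact_force: [5.1, -5.0, 4.3]
grip_width: 0.0159
```

Run:
```python
from g import *
import cv2
st()
p,d=ctrl.read_camera("wrist"); cv2.imwrite("pics/w18.png",p[:,:,::-1])
```

```text
t 17.3 p [0.5924 0.1718 0.2705] jaw -9.2 z [ 0.019  0.001 -1.   ] F [ 5.1 -5.   4.3] w 15.9
press -12.2 111.3 270.5 q [-0.96  0.36  0.76  1.71 -0.27  1.16 -0.29]
```

View pics/w18.png

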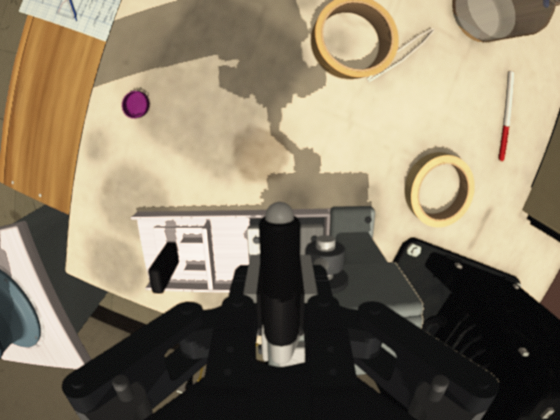

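Call:
drive_tool:
  increments:
    - {"translation": [0,-6.5,3.0],"turn": [0,0,0]}
    - {"translation": [0,-6.4,3.4],"turn": [0,0,0]}
    - {"translation": [0,-6.1,3.8],"turn": [0,0,0]}
    - {"translation": [0,-5.9,4.1],"turn": [0,0,0]}
    - {"translation": [0,-5.6,4.5],"turn": [0,0,0]}
    - {"translation": [0,-5.4,4.8],"turn": [0,0,0]}
    - {"translation": [0,0,0],"turn": [0,0,0]}

```text
clock: 17.93
position: [0.5525, 0.1778, 0.243]
orientation: [0.761, 0.648, 0.003, 0.002]
contact_force: [0.9, -2.5, 8.6]
grip_width: 0.0154
```

Run:
```python
from g import *
import cv2
st()
p,d=ctrl.read_camera("wrist"); cv2.imwrite("pics/w19.png",p[:,:,::-1])
```

```text
t 17.93 p [0.5525 0.1778 0.243 ] jaw -9.17 z [ 0.008  0.    -1.   ] F [ 0.9 -2.5  8.6] w 15.4
press -52.5 111.0 243.0 q [-1.02  0.32  0.76  1.81 -0.24  1.1  -0.33]
```

View pics/w19.png

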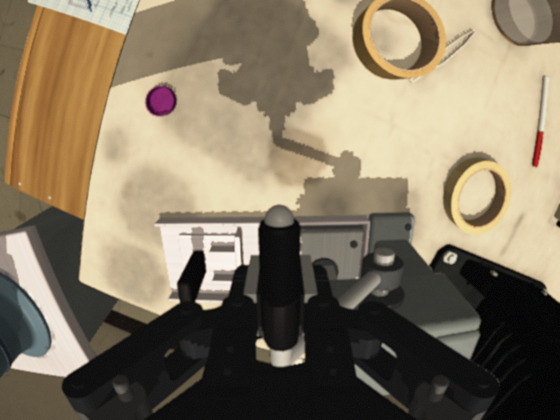

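Call:
drive_tool:
  increments:
    - {"translation": [0,-5.1,5.1],"turn": [0,0,0]}
    - {"translation": [0,-4.8,5.4],"turn": [0,0,0]}
    - {"translation": [0,-4.4,5.7],"turn": [0,0,0]}
    - {"translation": [0,-2,3],"turn": [0,0,0]}
    - {"translation": [0,0,0],"turn": [0,0,0]}
    - {"translation": [0,0,0],"turn": [0,0,0]}

```text
clock: 18.48
position: [0.537, 0.1801, 0.2242]
orientation: [0.762, 0.648, 0.003, 0.002]
contact_force: [1.3, -3.2, 9.7]
grip_width: 0.0158
```

Run:
```python
from g import *
import cv2
st()
p,d=ctrl.read_camera("wrist"); cv2.imwrite("pics/w20.png",p[:,:,::-1])
p,d=ctrl.read_camera("scene"); cv2.imwrite("pics/s20.png",cv2.resize(p[130:300,200:380],None,fx=3.5,fy=3.5,interpolation=2)[:,:,::-1])
```

```text
t 18.48 p [0.537  0.1801 0.2242] jaw -9.2 z [ 0.007 -0.    -1.   ] F [ 1.3 -3.2  9.7] w 15.8
press -68.2 110.8 224.2 q [-1.04  0.31  0.76  1.87 -0.24  1.05 -0.35]
```

View pics/s20.png

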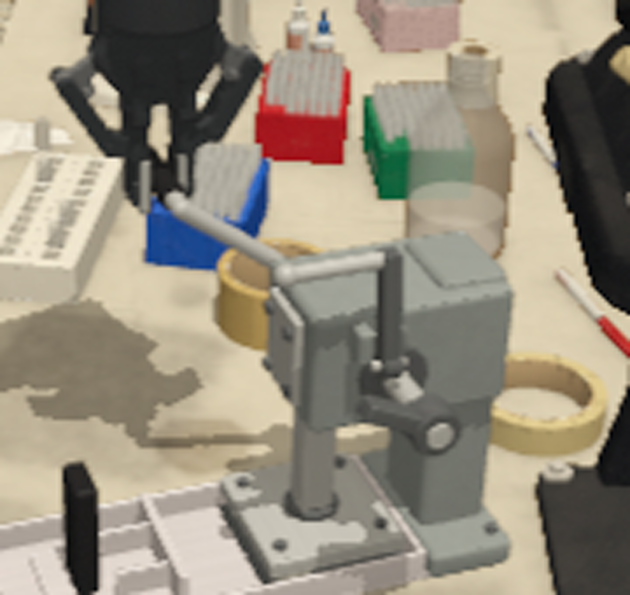

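Call:
drive_tool:
  increments:
    - {"translation": [0,-2,3],"turn": [0,0,0]}
    - {"translation": [0,-2,3],"turn": [0,0,0]}
    - {"translation": [0,0,0],"turn": [0,0,0]}
    - {"translation": [0,0,0],"turn": [0,0,0]}

```text
clock: 18.92
position: [0.5351, 0.1806, 0.2212]
orientation: [0.762, 0.648, 0.005, 0.003]
contact_force: [-1.8, -4.7, 20.6]
grip_width: 0.016
```

Run:
```python
from g import *
st()
```

```text
t 18.92 p [0.5351 0.1806 0.2212] jaw -9.22 z [ 0.011  0.001 -1.   ] F [-1.8 -4.7 20.6] w 16.0
press -70.1 111.0 221.2 q [-1.04  0.31  0.76  1.87 -0.24  1.04 -0.35]
```

Call:
drive_tool:
  increments:
    - {"translation": [0,-0.5,1],"turn": [0,0,0]}
    - {"translation": [0,0,0],"turn": [0,0,0]}
    - {"translation": [0,0,0],"turn": [0,0,0]}
    - {"translation": [0,0,0],"turn": [0,0,0]}
    - {"translation": [0,0,0],"turn": [0,0,0]}
    - {"translation": [0,0,0],"turn": [0,0,0]}
    - {"translation": [0,0,0],"turn": [0,0,0]}
    - {"translation": [0,0,0],"turn": [0,0,0]}
    - {"translation": [0,0,0],"turn": [0,0,0]}
    - {"translation": [0,0,0],"turn": [0,0,0]}

```text
clock: 19.75
position: [0.535, 0.1806, 0.2209]
orientation: [0.762, 0.648, 0.005, 0.003]
contact_force: [-4.0, -5.3, 22.8]
grip_width: 0.0155
```

Run:
```python
from g import *
import cv2
from h import *
from wc import *
st()
p,d=ctrl.read_camera("scene"); I=ctrl.camera_info("scene"); cv2.imwrite("pics/s21.png",p[:,:,::-1])
P=inpress(cloud(d,I["intrinsics"],I["world_from_camera"])); x,y,z=np.moveaxis(P,-1,0)
m=(x>-43)&(x<-20)&(y>-44)&(y<0)&(z<70)&(z>15); print("platen top z",np.median(z[m]))
p,d=ctrl.read_camera("wrist"); I=ctrl.camera_info("wrist"); cv2.imwrite("pics/w21.png",p[:,:,::-1])
P=inpress(wcloud(d,I["intrinsics"],I["world_from_camera"])); x,y,z=np.moveaxis(P,-1,0)
m=(z>190)&(z<240)&(x>-90)&(x<-50)&(y>124)&(y<142)&(p.max(2)<70)
print("grip bar",m.sum(),np.percentile(P[m],[2,50,98],axis=0).round(1).tolist() if m.sum() else "")
```

```text
t 19.75 p [0.535  0.1806 0.2209] jaw -9.24 z [ 0.012  0.002 -1.   ] F [-4.  -5.3 22.8] w 15.5
press -70.2 111.0 220.9 q [-1.04  0.31  0.76  1.88 -0.24  1.04 -0.35]
platen top z 32.68412368076184
grip bar 1614 [[-78.9, 124.4, 221.1], [-70.9, 133.3, 226.6], [-62.7, 141.7, 228.5]]
```

View pics/s21.png

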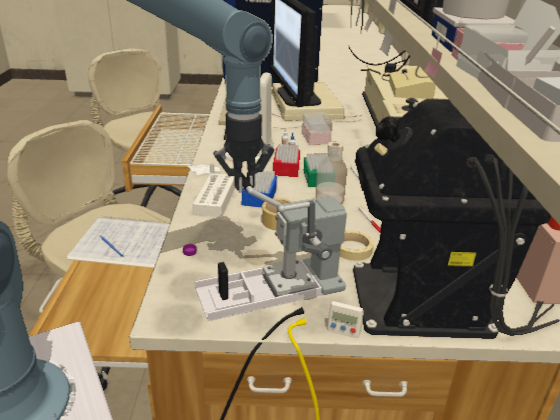

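View pics/w21.png

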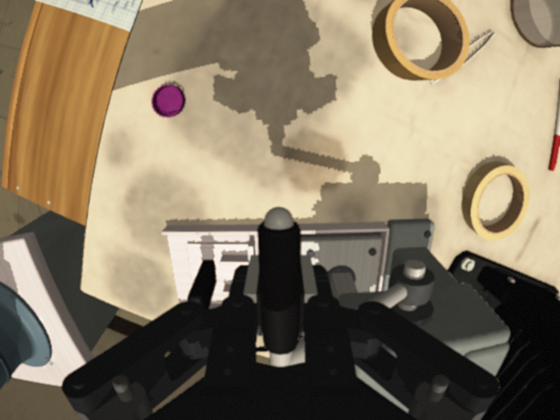

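Run:
```python
from g import *
print(ctrl.job_done()); st()
```

```text
the job is handed in; nothing more can be done
None
the job is handed in; nothing more can be done
```

The job was done in the order asked and handed in at about 20 s on the clock; the hand-in call gives no verdict.

- **Tablets:** I swept all three along the tray with the pusher blade. Their trailing edges measured about 11 mm inside the platen edge. The platen top is now at about 33 mm, which fits it resting on the tablets.
- **Pusher:** I drew it back clear of the platen and left it standing in the tray.
- **Catch:** I swung it up and over until it stopped moving and the force rose, then let go. It was still upright in the last picture.
- **Lever:** I pulled it to its stop and am still gripping it there. The bar centre measured x −71, z 219 mm in the press frame, against the expected −68 and 220. The last 7 mm of commanded pull moved it only about 3 mm while the wrist force rose from 10 to about 21 N; after one last small pull I held it nearly a second at about 23 N.
- **Bystanders:** The timer, tape roll and tube cap look untouched in the final pictures; I did not re-measure their positions.

**Two disagreements:**
- **Contact with the press:** At the end of the sweep something met resistance of about 12 N, under the 40 N limit. It was probably a gripper knuckle against the press head. It stopped the sweep about 6 mm short of my command, but the tablets were already far enough in.
- **Camera offset:** The wrist camera placed the press about 2 mm off my fit from the fixed cameras, so I corrected for it on the grasps.

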